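# Line up sample vials in the guide lane and set the bench magnifier over them

### The job

Get the brown sample vials ready for inspection: swing the bench magnifier well clear of the guide lane (lens 20 cm or more from the middle of the lane), then, so that their sediment stays settled, slide every brown vial along the table, upright and without ever lifting it off the table, into single file between the rails, closed up against the stop with no gaps. Then swing the magnifier back so that its lens is centred over the first vial (the place next to the stop), and push its switch fully in so that it stays in. Leave the flask, the jar of sticks and the glass dish where they stand.

Things in the scene. Friction and masses are not known exactly. Their poses are not given: they have to be found in the camera images.
- lane: guide lane fixed to the table: two parallel aluminium rails 20 mm high, 8 mm thick, 44 mm apart inside, no floor (vials slide on the table). Origin on the table at its middle; +y runs along the lane from mouth to stop, x across. Straight from y = -110 to +112 mm; wings as high flare from 44 mm apart at y = -110 to 92 mm at -155. Feet reach x = +-54 mm, 10 mm high
- lane_mid (a point): point over the lane's middle, on its centre line, 33.5 mm above the table (axes as the lane)
- lane_mouth (a point): point on the lane's centre line where the straight part begins (lane y = -110 mm), 33.5 mm above the table
- lane_stop (a point): point on the centre line at the face of the stop (lane y = +100 mm; the stop is 20 mm high), 33.5 mm above the table
- first_spot (a point): centre of the first vial when it touches the stop (19 mm before the stop, lane y = +81 mm), 33.5 mm above the table; the places after it follow 38 mm apart towards the mouth
- v0 (a point): centre (half-way up, 33.5 mm above its foot) of a brown glass vial with white screw cap, 38 mm in diameter, 67 mm high, cap from 51 mm up (33 mm in diameter), about 150 g, bottom-heavy with settled sand, round and smooth: to drag it grip it firmly (25 N); z is its axis. Three to five such vials are present
- v1 (a point): centre (half-way up, 33.5 mm above its foot) of a brown glass vial with white screw cap, 38 mm in diameter, 67 mm high, cap from 51 mm up (33 mm in diameter), about 150 g, bottom-heavy with settled sand, round and smooth: to drag it grip it firmly (25 N); z is its axis. Three to five such vials are present
- v2 (a point): centre (half-way up, 33.5 mm above its foot) of a brown glass vial with white screw cap, 38 mm in diameter, 67 mm high, cap from 51 mm up (33 mm in diameter), about 150 g, bottom-heavy with settled sand, round and smooth: to drag it grip it firmly (25 N); z is its axis. Three to five such vials are present
- v3 (a point): centre (half-way up, 33.5 mm above its foot) of a brown glass vial with white screw cap, 38 mm in diameter, 67 mm high, cap from 51 mm up (33 mm in diameter), about 150 g, bottom-heavy with settled sand, round and smooth: to drag it grip it firmly (25 N); z is its axis. Three to five such vials are present
- v4 (a point): centre (half-way up, 33.5 mm above its foot) of a brown glass vial with white screw cap, 38 mm in diameter, 67 mm high, cap from 51 mm up (33 mm in diameter), about 150 g, bottom-heavy with settled sand, round and smooth: to drag it grip it firmly (25 N); z is its axis. Three to five such vials are present
- lamp_fore (a joint): angle of link 2 about the elbow, rad, counter-clockwise from above, limits -1.2 and 1.0; direction of link 2 (elbow to lens) = direction of link 1 (post to elbow) + 90 degrees + this angle, so elbow and post follow from the lens's pose and this angle. Link 1 turns about the post from 109 degrees clockwise to 34 degrees counter-clockwise of pointing at the robot's side (-x, give or take 6 degrees)
- lens (a point): centre of the lens of a bench magnifier, in its round head (128 mm in diameter, 199 to 229 mm above the table). Head on a two-link arm, 215 mm above the table, links 20 mm thick, on a fixed post with round foot (160 mm): link 1 is 220 mm from post to elbow, link 2 is 220 mm from elbow to lens. Both joints have upright axes, are stiff (3 to 5 N at the grip) and stay put. x points along link 2 away from the elbow
- grip (a point): middle of the black upright grip peg on the head's rim, 22 mm in diameter, standing 54 mm high (220 to 274 mm above the table), centre 249 mm above the table; it lies 75 mm beyond the lens centre on the line of the second link (295 mm from the elbow). The peg is round and may turn between the fingers
- switch_top (a point): top centre of the grey push switch, 22 mm in diameter, on the black box at the side of the head, 78 mm from the lens centre, 231 mm above the table when out; pushed straight down
- switch (a joint): travel of the switch, m: 0 out, 0.005 fully in; it needs about 4 N and stays where it is pushed
- flask: conical glass flask, bystander, 74 mm in diameter, 129 mm high, origin at the centre of its underside
- jar: jar of wooden sticks, bystander, 36 mm in diameter, 67 mm high, origin at the centre of its underside
- dish: low round glass dish, bystander, 92 mm in diameter, 22 mm high, origin at the centre of its underside
Not all that is in view belongs to the job. Leave any yellow look-alike of the part that bears v2 alone. What is shaped like the part that bears v4 but purple is not meant.

How it is judged:
By the outcome, as a careful person would: the job done as asked, in the order asked, and still so for the second after the job is handed in, with the robot touching nothing.
Of vial0, vial1, vial2, vial3, vial4 only 3 to 5 are there at a start; the rules pass over those that are not, and their reading is None.
At some moment in a run one of vial0, vial1, vial2, vial3, vial4 may be knocked a few centimetres aside while the robot is not near it.
Once in a run the grip may slacken for a moment while it holds something.
It also fails if it takes over 210 s, if anything falls off the work surface, if the arm or the gripper's body presses on something with over 40 N, if the wrist force passes 120 N, or if a joint passes its speed limit or range.

### The arm

A 6-joint arm with a two-finger parallel gripper is mounted at the origin on a cart in front of the work surface, level with it; the furniture and walls round the work are solid. World frame = base frame: x ahead of the robot, y to its left, z up, the work surface at z = 0. Lengths are in m, angles in rad, forces in N, time in s.
With the tool pointing down it reaches from about 0.35 to 1 m from the base axis. Payload 7.1 kg.
Tool frame: the origin (TCP) lies midway between the tips of the shut fingers; the grasp point (between the pads) lies 19 mm behind it; z points along the fingers, y is the line along which they close (so a half turn about z gives the same grasp; the last joint's range is limited). The gripper opens to 85 mm and grips with 20 to 120 N. Pads are 22 mm wide; open, the fingers measure 114 mm over their backs; the gripper's body (76 mm by 85 mm) begins 54 mm behind the grasp point. The pads swing forward as they close: fully open they stand 13 mm farther back than shut.
Start: joints at [-1.256, 0.423, 1.63, -0, 1.089, -0.019], TCP at [0.205, -0.59, 0.206] pointing down, gripper open.
Joint ranges: [-3, 3], [-0.9, 2.11], [0.09, 2.58], [-1.31, 4.45], [0.11, 2.69], [-2.54, 2.54]. Speed limits (rad/s): [2.39, 2.39, 3.01, 3.14, 3.14, 3.14].

### API

Orientations are given as a unit quaternion [w, x, y, z].
In Python, from plant import status, viewer, finish_job gives the robot as it stands.
- The arm moves only by the shell command python3 -m pendant 'ROWS' [FORCE]. ROWS is JSON, a list of rows, each a list of 7 numbers: the shift along the tool's x, y, z normalised to -1 to 1, where 1 is 0.5 m, then the turn, a rotation vector about the tool's x, y, z normalised to -1 to 1, where 1 is pi/2 rad, then the opening in per cent of the stroke, from 0 (shut) to 100 (fully open). A call has 1 to 8 rows; each row is the pose to reach, as a shift and turn from the pose commanded when the call began, along the tool's axes at that moment; what a row does not reach only later rows make up. A row lasts 1/12 s, in which the tool goes at most 41.7 mm and 7.16 degrees, less where a joint would pass 70% of its speed; a pose out of reach is approached as far as the arm can. A call with a number of a shift or a turn outside -1 to 1 is refused whole. A call with a gripper value outside its range is refused whole. The fingers move at their own pace and stop on an object; FORCE is the grip in N (left out, the last holds). Time passes only in rows, so rows that repeat a pose let the fingers close. It gives the time, the measured TCP pose, the force, the opening and the grip force at its end, in the units of the state.
- status.read_state(): the state, without advancing time (a new reading comes with each control period).
- viewer.camera(name): name is "scene" or "top" or "wrist"; returns a dict with "image" (384x512x3 uint8, red, green, blue), "vfov" (degrees; the focal length in pixels is half the picture's height over the tangent of half this angle, whatever the lens; pixels are square), "cx", "cy" (the principal point, pixels), "k1" (the pictures are not rectified: a ray, as slopes to the right and down, at radius r is drawn at 1 + k1 r^2 times it, then the intrinsics apply), "R" (3x3) and "t" (3): a world point X has camera coordinates R X + t; the wrist camera has in their place "mount" (4x4, takes a point from camera to tool coordinates, whose origin is the TCP and whose axes are the flange's). Camera axes: x right, y down, z forward; pixel columns grow to the right and rows downward; lengths in m; the calibration is good to about 2 mm. A picture is of the moment at which its call begins: read the wrist's pose just before it. There is no depth.
- finish_job(): hands the job in; it is judged then, once.
The state is a dict: "clock": time; "joint_positions": joint angles; "qvel": joint speeds; "joint_torque": joint torques, N m; "position": TCP position; "eef_rot": TCP orientation; "force": force on the tool from outside, world axes, zero at the start; "torque": the same for the moment, N m; "width": opening from 0.0 (shut) to 1.0 (fully open); "grip_force": force on a finger pad.
Only numpy, scipy, OpenCV 4.12 (cv2) and the standard library are available. Lean on these libraries where they do the work, as an engineer would, in place of code of your own. Each camera call takes 0.05 s, during which the arm holds its last target. There are 200 camera calls.

## Working session

There is one attempt and no reset: what is moved stays moved. The work goes in short steps, Python scripts to look and compute and a shell command to move; the robot and the scene stay as the last step left them, time stands still between calls to the robot, and variables do not carry over. Pictures are saved under pics/ and viewed, at most 14 in all, crops included, and the job is handed in when it is done.

```bash
ls; mkdir -p pics; cat > h.py <<'E'
import numpy as np, cv2
from plant import status, viewer
def cam(n,fn=None):
    c=viewer.camera(n)
    if fn: cv2.imwrite('pics/'+fn,c['image'][:,:,::-1])
    return c
def ray(c,u,v):
    H,W=c['image'].shape[:2]; f=H/2/np.tan(np.radians(c['vfov'])/2)
    d=np.array([(u-c['cx'])/f,(v-c['cy'])/f]); s=d.copy()
    for _ in range(20): s=d/(1+c['k1']*(s@s))
    return np.r_[s,1.]
def onz(c,u,v,z):
    R=np.array(c['R']);t=np.array(c['t']); o=-R.T@t; d=R.T@ray(c,u,v)
    return o+d*(z-o[2])/d[2]
def proj(c,X):
    H=c['image'].shape[0]; f=H/2/np.tan(np.radians(c['vfov'])/2)
    p=np.array(c['R'])@np.array(X)+np.array(c['t']); s=p[:2]/p[2]; s=s*(1+c['k1']*(s@s))
    return s*f+[c['cx'],c['cy']]
E
python3 - <<'E'
from h import *
print(status.read_state())
for n in('top','scene'):
    c=cam(n,n+'0.png'); print(n,{k:v for k,v in c.items() if k!='image'})
    im=c['image'][:,:,::-1]
    cv2.imwrite(f'pics/{n}0b.png',cv2.resize(im,(800,600),interpolation=cv2.INTER_CUBIC))
E
```

```text
pics
{'clock': 0.0, 'joint_positions': array([-1.25600241e+00,  4.23834454e-01,  1.63074780e+00,  1.16922711e-05,
        1.08861426e+00, -1.89821406e-02]), 'qvel': array([-0.00117906,  0.00059037,  0.00084281,  0.0007251 ,  0.0003635 ,
       -0.00120727]), 'joint_torque': array([ 2.08933081e-03, -5.57369721e+01, -2.81740487e+01,  1.61299863e-04,
        7.39295647e-03,  6.77465039e-06]), 'position': array([ 0.20460283, -0.58990054,  0.20562702]), 'eef_rot': array([-7.93937381e-04,  9.86106618e-01,  1.66111691e-01, -1.13057298e-04]), 'force': array([ 0.58589123, -0.04363581, -0.10799041]), 'torque': array([ 0.04607864,  0.01038411, -0.02700005]), 'grip_force': 0.0, 'width': 1.0009691396749951}
top {'vfov': 46.945536959074644, 'cx': 250.71524124208324, 'cy': 190.07123932151566, 'k1': 0.011832074329403275, 'R': array([[-0.01265191, -0.99878472,  0.04763413],
       [-0.99019543,  0.00588696, -0.13956488],
       [ 0.13911485, -0.04893286, -0.98906655]]), 't': array([-0.09605795,  0.59292208,  1.26962459])}
scene {'vfov': 50.469016973347834, 'cx': 248.2001304744219, 'cy': 193.31564583755713, 'k1': -0.10582695413941373, 'R': array([[ 0.53694614, -0.84356391, -0.00942161],
       [-0.33979911, -0.2060402 , -0.91765135],
       [ 0.77215633,  0.49593081, -0.39727476]]), 't': array([-0.37551178,  0.31839921,  1.0330934 ])}
```

View pics/top0b.png

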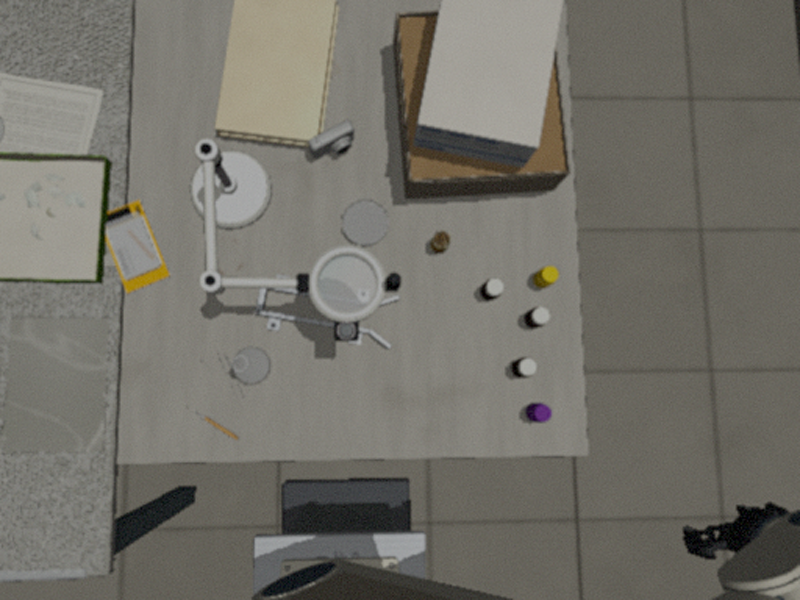

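View pics/scene0b.png

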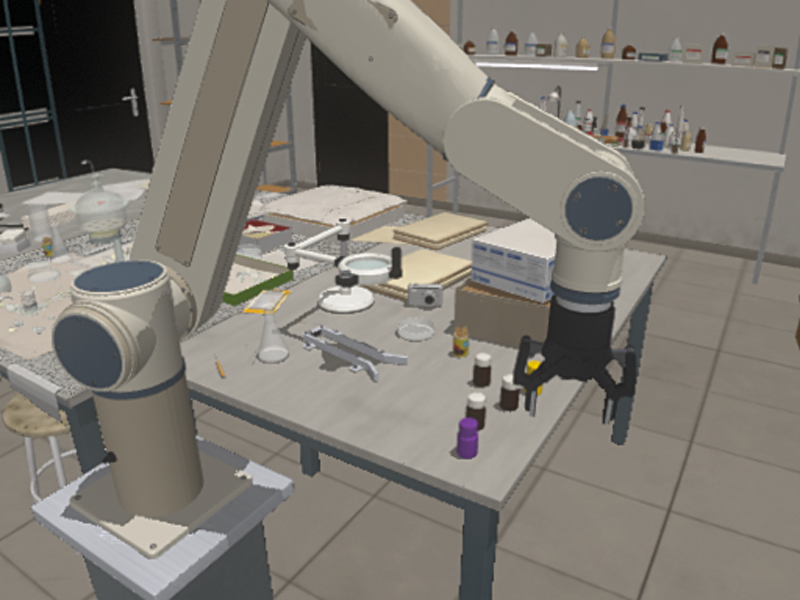

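Top picture (800x600): white-capped brown vials at (493,289), (538,317) and (525,367). Look-alikes are the yellow one (546,276), the purple one (540,412) and the jar (440,241). I choose the three white-capped ones. The lens is at (346,284), the grip at (393,281), the switch at about (346,331), and the lane runs roughly from (262,300) to (390,345).

```bash
python3 - <<'E'
from h import *
c=cam('top'); im=c['image'][:,:,::-1]
s=1.5625
P={'va':(493,287,.067),'vb':(540,315,.067),'vc':(526,366,.067),'yel':(546,275,.067),'pur':(540,411,.067),'jar':(440,240,.067),'dish':(365,222,.0),'flask':(252,366,0),'lens':(346,284,.229),'griptop':(394,281,.274),'elbow':(210,281,.235),'post':(207,149,.235),'foot':(230,188,0.01),'switch':(346,330,.231),'box':(485,175,.0),'cam':(333,140,.03)}
for k,(u,v,z) in P.items(): print(k,onz(c,u/s,v/s,z).round(3))
o=im[165:235,150:260]; cv2.imwrite('pics/lane.png',cv2.resize(o,None,fx=7,fy=7,interpolation=cv2.INTER_CUBIC))
E
```

```text
va [ 0.607 -0.292  0.067]
vb [ 0.553 -0.379  0.067]
vc [ 0.458 -0.348  0.067]
yel [ 0.629 -0.394  0.067]
pur [ 0.375 -0.371  0.067]
jar [ 0.697 -0.193  0.067]
dish [ 0.749 -0.052  0.   ]
flask [0.466 0.166 0.   ]
lens [ 0.588 -0.018  0.229]
griptop [ 0.585 -0.094  0.274]
elbow [0.593 0.2   0.235]
post [0.813 0.21  0.235]
foot [0.816 0.213 0.01 ]
switch [ 0.512 -0.018  0.231]
box [ 0.847 -0.296  0.   ]
cam [0.908 0.01  0.03 ]
```

View pics/lane.png

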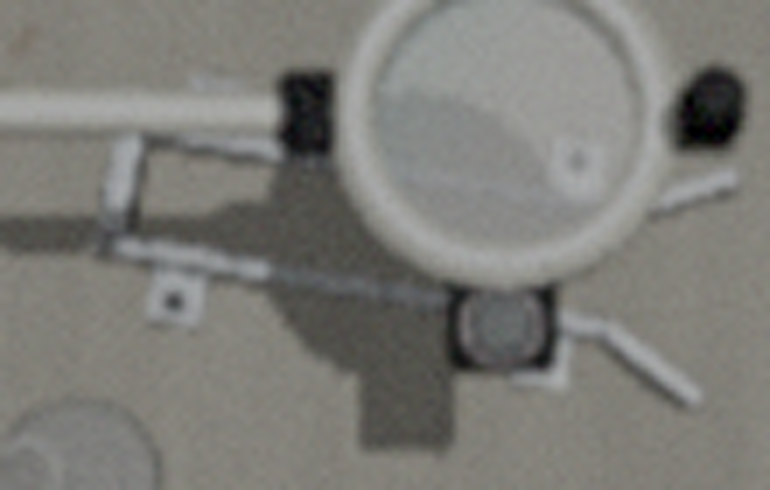

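The crop shows the lane's stop end at (116,190), the wing tips at (735,178) and (697,400), and the peg top at (717,95). Next I move to above the peg.

```bash
python3 -m pendant '[[0,0,-0.13,0,0,0.1,100],[0,0,-0.26,0,0,0.2125,100],[0,0,-0.26,0,0,0.2125,100],[0,0,-0.26,0,0,0.2125,100],[0,0,-0.26,0,0,0.2125,100]]' 60
python3 -m pendant '[[0.38,-0.496,0,0,0,0,100],[0.38,-0.496,0,0,0,0,100],[0.38,-0.496,0,0,0,0,100],[0.38,-0.496,0,0,0,0,100],[0.38,-0.496,0,0,0,0,100],[0.38,-0.496,0,0,0,0,100],[0.38,-0.496,0,0,0,0,100],[0.38,-0.496,0,0,0,0,100]]'
python3 -m pendant '[[0.36,-0.480,0,0,0,0,100],[0.36,-0.480,0,0,0,0,100],[0.36,-0.480,0,0,0,0,100],[0.36,-0.480,0,0,0,0,100],[0.36,-0.480,0,0,0,0,100],[0.36,-0.480,0,0,0,0,100],[0.36,-0.480,0,0,0,0,100],[0.36,-0.480,0,0,0,0,100]]'
cat >> h.py <<'E'
from scipy.spatial.transform import Rotation as Ro
def wcam(fn=None):
    s=status.read_state(); c=cam('wrist',fn); M=np.array(c['mount'])
    q=s['eef_rot']; Rt=Ro.from_quat([q[1],q[2],q[3],q[0]]).as_matrix()
    Rw=Rt@M[:3,:3]; tw=Rt@M[:3,3]+s['position']   # cam->world
    c['R']=Rw.T; c['t']=-Rw.T@tw
    return c
def st():
    s=status.read_state(); q=s['eef_rot']; Rt=Ro.from_quat([q[1],q[2],q[3],q[0]]).as_matrix()
    print('t',round(s['clock'],1),'p',s['position'].round(4),'F',s['force'].round(1),'w',round(s['width'],3),'g',round(s['grip_force'],1),'yaw',np.degrees(np.arctan2(Rt[1,0],Rt[0,0])).round(2),'zax',Rt[:,2].round(3))
    return s,Rt
E
python3 - <<'E'
from h import *
st(); c=wcam('w1.png'); print(c['mount'],c['vfov'])
print(-np.array(c['R']).T@c['t'])
print(proj(c,[.585,-.094,.274]),proj(c,[.588,-.018,.214]))
t=cam('top')
print(-np.array(t['R']).T@t['t'])
for n,u,v,z in (('sA',122,140,.02),('sB',110,245,.02),('wA',735,178,.02),('wB',697,400,.02),('bendB',608,328,.02),('peg',717,95,.274)): print(n,onz(t,u/7-.43+150,v/7-.43+165,z).round(4))
E
```

```text
clock: 0.57
position: [0.2053, -0.5921, 0.3402]
eef_rot: [0.003, 1.0, 0.0, 0.001]
force: [-0.6, -0.2, 0.2]
width: 0.999
grip_force: 0.0
clock: 1.23
position: [0.3958, -0.3385, 0.3344]
eef_rot: [-0.002, 1.0, 0.001, -0.001]
force: [0.8, -0.8, -1.1]
width: 1.003
grip_force: 0.0
clock: 1.9
position: [0.5767, -0.0976, 0.334]
eef_rot: [-0.001, 1.0, 0.002, -0.001]
force: [0.4, -0.4, 0.2]
width: 0.999
grip_force: 0.0
t 1.9 p [ 0.5767 -0.0976  0.334 ] F [ 0.4 -0.4  0.2] w 0.999 g 0.0 yaw 0.27 zax [-0.002  0.002 -1.   ]
[[-7.47886683e-04 -9.57391624e-01 -2.88791827e-01  7.37234539e-02]
 [ 9.99999704e-01 -6.63223935e-04 -3.91013216e-04 -3.66787019e-04]
 [ 1.82819126e-04 -2.88792034e-01  9.57391836e-01 -1.67414380e-01]
 [ 0.00000000e+00  0.00000000e+00  0.00000000e+00  1.00000000e+00]] 69.12380291849679
[ 0.65073032 -0.09727162  0.50130624]
[251.53329864 191.90404501] [180.43709745 173.09263553]
[ 0.40926978 -0.03730537  1.34306995]
sA [0.6135 0.1486 0.02  ]
sB [0.5682 0.1531 0.02  ]
wA [ 0.5955 -0.1144  0.02  ]
wB [ 0.4997 -0.0968  0.02  ]
bendB [ 0.5309 -0.059   0.02  ]
peg [ 0.5892 -0.0937  0.274 ]
```

View pics/w1.png

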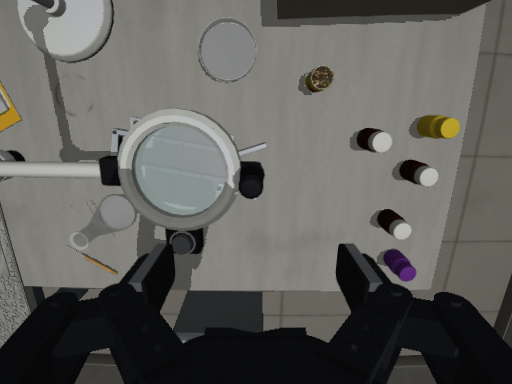

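The wrist picture shows the peg top at (251,187), the lens at (180,173) and the switch at (182,242). The three white caps are at (380,141), (426,174) and (400,230), with yellow and purple at (450,127) and (405,270).

```bash
cat >> h.py <<'E'
POST=np.array([.815,.212])
def ik(p,l2):   # elbow, dir1,fore
    d=np.array(p)-POST; r=np.hypot(*d)
    c=(r*r-.22**2-l2**2)/(2*.22*l2); rel=np.arccos(np.clip(c,-1,1))  # link2 dir = dir1+rel (ccw)
    a=np.arctan2(d[1],d[0])-np.arctan2(l2*np.sin(rel),.22+l2*np.cos(rel))
    e=POST+.22*np.array([np.cos(a),np.sin(a)]); return e,np.degrees(a)%360,rel-np.pi/2
E
python3 - <<'E'
from h import *
A=np.array([.589,-.094])
for B in ([.38,.35],[.42,.33]):
  for f in np.linspace(0,1,6):
    p=A+f*(np.array(B)-A); e,a,fo=ik(p,.295); print(p.round(3),e.round(3),round(a),round(fo,2),(e+(p-e)*.22/.295).round(3))
E
python3 -m pendant '[[0.022,-0.007,0,0,0,0,70],[0.022,-0.007,0.1,0,0,0,70],[0.022,-0.007,0.184,0,0,0,70],[0.022,-0.007,0.184,0,0,0,50],[0.022,-0.007,0.184,0,0,0,0],[0.022,-0.007,0.184,0,0,0,0],[0.022,-0.007,0.184,0,0,0,0],[0.022,-0.007,0.184,0,0,0,0]]' 70
python3 -m pendant '[[0,0,0,0,0,0,0],[0,0,0,0,0,0,0],[0,0,0,0,0,0,0],[0,0,0,0,0,0,0]]' 70
```

```text
[ 0.589 -0.094] [0.595 0.201] 183 -0.07 [ 0.591 -0.019]
[ 0.547 -0.005] [0.607 0.284] 161 0.13 [0.562 0.068]
[0.505 0.084] [0.64  0.346] 143 0.18 [0.54 0.15]
[0.464 0.172] [0.673 0.38 ] 130 0.08 [0.517 0.225]
[0.422 0.261] [0.687 0.391] 126 -0.17 [0.489 0.294]
[0.38 0.35] [0.673 0.38 ] 130 -0.6 [0.455 0.358]
[ 0.589 -0.094] [0.595 0.201] 183 -0.07 [ 0.591 -0.019]
[ 0.555 -0.009] [0.606 0.281] 162 0.15 [0.568 0.065]
[0.521 0.076] [0.64  0.346] 143 0.24 [0.552 0.144]
[0.488 0.16 ] [0.679 0.385] 128 0.2 [0.536 0.217]
[0.454 0.245] [0.704 0.402] 120 0.03 [0.517 0.285]
[0.42 0.33] [0.706 0.403] 120 -0.27 [0.493 0.349]
clock: 2.67
position: [0.5865, -0.0994, 0.2459]
eef_rot: [0.0, 1.0, -0.0, 0.001]
force: [1.6, 0.7, -6.2]
width: 0.192
grip_force: 68.5
clock: 3.0
position: [0.5865, -0.0994, 0.2456]
eef_rot: [0.0, 1.0, 0.0, 0.001]
force: [-0.2, -0.8, 0.5]
width: 0.19
grip_force: 69.7
```

```bash
R='x'; python3 -m pendant '[[-0.014,-0.036,0,0,0,0,0],[-0.028,-0.072,0,0,0,0,0],[-0.042,-0.108,0,0,0,0,0],[-0.056,-0.144,0,0,0,0,0],[-0.07,-0.18,0,0,0,0,0],[-0.084,-0.216,0,0,0,0,0],[-0.098,-0.252,0,0,0,0,0],[-0.111,-0.287,0,0,0,0,0]]'
python3 -m pendant '[[-0.014,-0.036,0,0,0,0,0],[-0.028,-0.072,0,0,0,0,0],[-0.042,-0.108,0,0,0,0,0],[-0.056,-0.144,0,0,0,0,0],[-0.07,-0.18,0,0,0,0,0],[-0.084,-0.216,0,0,0,0,0],[-0.098,-0.252,0,0,0,0,0],[-0.111,-0.287,0,0,0,0,0]]'
python3 -m pendant '[[-0.014,-0.036,0,0,0,0,0],[-0.028,-0.072,0,0,0,0,0],[-0.042,-0.108,0,0,0,0,0],[-0.056,-0.144,0,0,0,0,0],[-0.07,-0.18,0,0,0,0,0],[-0.084,-0.216,0,0,0,0,0],[-0.098,-0.252,0,0,0,0,0],[-0.111,-0.287,0,0,0,0,0]]'
python3 - <<'E'
from h import *
st(); c=cam('top'); cv2.imwrite('pics/top1.png',cv2.resize(c['image'][:,:,::-1][80:280,100:380],(784,560),interpolation=cv2.INTER_CUBIC))
E
```

```text
clock: 3.67
position: [0.5306, 0.0453, 0.2458]
eef_rot: [-0.0, 1.0, -0.0, 0.001]
force: [-0.5, 0.3, -0.5]
width: 0.001
grip_force: 0.0
clock: 4.33
position: [0.4747, 0.1891, 0.2453]
eef_rot: [-0.0, 1.0, 0.0, 0.001]
force: [-0.7, -1.0, 0.1]
width: 0.001
grip_force: 0.0
clock: 5.0
position: [0.4192, 0.3327, 0.2454]
eef_rot: [-0.0, 1.0, 0.0, 0.001]
force: [-0.1, 0.3, -0.2]
width: -0.0
grip_force: 0.0
t 5.0 p [0.4192 0.3327 0.2454] F [-0.1  0.3 -0.2] w -0.0 g 0.0 yaw 0.01 zax [ 0.001  0.001 -1.   ]
```

View pics/top1.png

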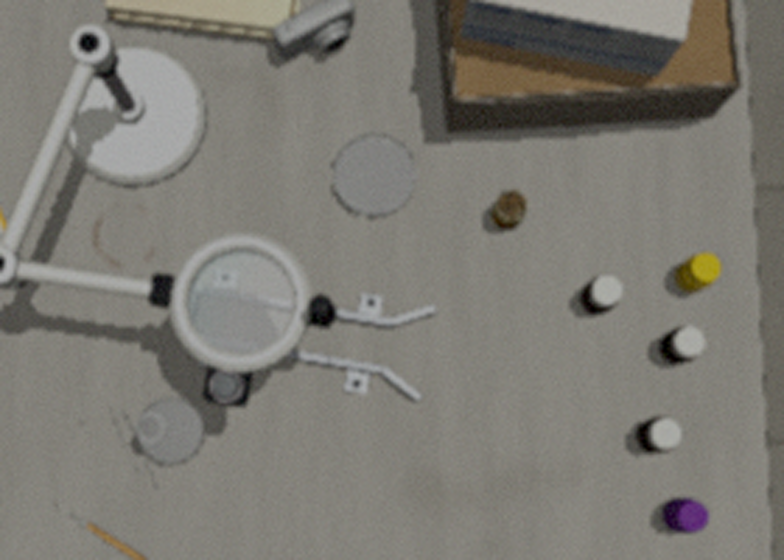

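The magnifier swung part of the way and then slipped out. The peg top is now at (322,310) in the crop and the lens at (240,303). The lane is now visible. I go up, move over the peg again and measure it properly.

```bash
python3 - <<'E'
from h import *
c=cam('top')
f=lambda u,v,z: onz(c,u/2.8-.3+100,v/2.8-.3+80,z).round(4)
print('peg',f(323,307,.274),'lens',f(240,302,.229),'elbow',f(2,264,.23))
for n,u,v in(('wA',433,311),('wB',417,396),('bA',390,323),('bB',382,371)): print(n,f(u,v,.02))
E
python3 -m pendant '[[0,0,-0.08,0,0,0,50],[0,0,-0.17,0,0,0,100],[0.08,0.2,-0.17,0,0,0,100],[0.15,0.4,-0.17,0,0,0,100],[0.18,0.5,-0.17,0,0,0,100],[0.18,0.5,-0.17,0,0,0,100],[0.18,0.5,-0.17,0,0,0,100],[0.18,0.5,-0.17,0,0,0,100]]'
python3 - <<'E'
from h import *
st(); c=wcam('w2.png'); im=c['image'][:,:,::-1]
g=im.max(axis=2); 
cv2.imwrite('pics/w2b.png',cv2.resize(im[100:300,150:350],(800,800))[:600])
E
```

```text
peg [ 0.5619 -0.0033  0.274 ] lens [0.5734 0.073  0.229 ] elbow [0.6089 0.2853 0.23  ]
wA [ 0.5932 -0.1137  0.02  ]
wB [ 0.5015 -0.0953  0.02  ]
bA [ 0.5804 -0.0671  0.02  ]
bB [ 0.5286 -0.0581  0.02  ]
clock: 5.77
position: [0.5044, 0.0938, 0.3302]
eef_rot: [0.0, 1.0, 0.0, 0.001]
force: [0.6, 0.7, -0.8]
width: 1.002
grip_force: 0.0
t 5.8 p [0.5044 0.0938 0.3302] F [ 0.6  0.7 -0.8] w 1.002 g 0.0 yaw 0.0 zax [ 0.001 -0.    -1.   ]
```

View pics/w2.png

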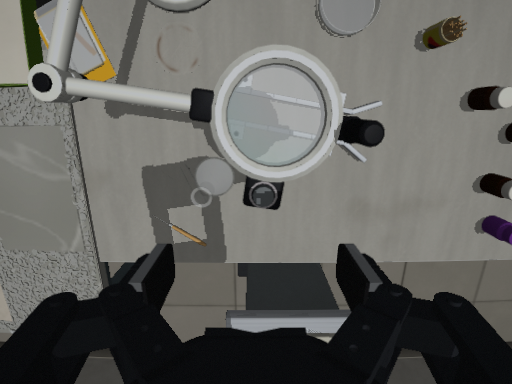

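The wrist picture shows the peg top at (371,132), the lens centre at (276,113), the elbow at (45,83) and the switch at (262,195).

```bash
python3 - <<'E'
from h import *
s,Rt=st(); c=wcam()
for n,u,v,z in(('peg',371,132,.274),('lens',276.5,113,.229),('elbow',45,83,.235),('sw',263,194,.231)): print(n,onz(c,u,v,z).round(4))
E
```

```text
t 5.8 p [0.5066 0.0876 0.3302] F [ 2.5 -4.   0.9] w 0.999 g 0.0 yaw -0.2 zax [ 0.003 -0.004 -1.   ]
peg [ 0.5654 -0.0046  0.274 ]
lens [0.5797 0.0674 0.229 ]
elbow [0.6095 0.2784 0.235 ]
sw [0.5019 0.0798 0.231 ]
```

```bash
python3 -m pendant '[[0.11,0.17,0,0,0,-0.07,80],[0.11,0.17,0,0,0,-0.14,80],[0.11,0.17,0,0,0,-0.21,80],[0.11,0.17,0,0,0,-0.26,80],[0.11,0.17,0,0,0,-0.26,80],[0.11,0.17,0,0,0,-0.26,80],[0.11,0.17,0,0,0,-0.26,80],[0.11,0.17,0,0,0,-0.26,80]]'
python3 - <<'E'
from h import *
s,Rt=st(); c=wcam('w3.png'); im=c['image']
p=proj(c,[.564,-.002,.274]); print(p)
m=(im.max(axis=2)<45).astype(np.uint8); m[250:]=0
n,l,S,C=cv2.connectedComponentsWithStats(m)
for i in range(1,n):
    if S[i,4]>60: print(S[i],C[i].round(1))
print(onz(c,p[0],p[1]-5,.274))
E
```

```text
clock: 6.53
position: [0.5588, 0.0121, 0.3295]
eef_rot: [-0.0, 0.979, 0.202, 0.0]
force: [-0.6, 0.5, 0.9]
width: 0.802
grip_force: 0.0
t 6.5 p [0.5588 0.0121 0.3295] F [-0.6  0.5  0.9] w 0.802 g 0.0 yaw 23.37 zax [ 0.  0. -1.]
[273.26177439 204.07476313]
[ 392    0  120  116 4747] [445.5  58.4]
[482   0  25  23 177] [493.9  11.3]
[ 38  24  12  19 110] [44.2 33.4]
[449  51  63  36 171] [485.7  70.5]
[124  92  31  36 652] [138.6 108.3]
[253 172  29  43 835] [268.5 194.5]
[405 188  28  25 346] [415.6 197.7]
[148 192  21  28 165] [155.7 203.9]
[157 203  22  20 111] [170.9 209.3]
[  12  205   54   45 1205] [ 32.5 229.5]
[168 205  23  26 187] [181.  218.1]
[426 230  29  20 355] [437.3 238.9]
[180 239  12  11  90] [186.6 244.8]
[319 239  11  11  87] [323.4 244.8]
[ 5.68026298e-01 -1.72526586e-04  2.74000000e-01]
```

```bash
python3 - <<'E'
from h import *
s,Rt=st(); c=wcam()
X=onz(c,268.5,200.5,.274); print(X, (Rt.T@(X-s['position'])/.5).round(3))
E
```

```text
t 6.6 p [0.5588 0.0121 0.3295] F [-0.5 -1.  -0.4] w 0.798 g 0.0 yaw 23.39 zax [ 0.  0. -1.]
[0.56533373 0.00301404 0.274     ] [0.005 0.022 0.111]
```

```bash
python3 -m pendant '[[0.005,0.022,0.05,0,0,0,60],[0.005,0.022,0.12,0,0,0,60],[0.005,0.022,0.173,0,0,0,60],[0.005,0.022,0.173,0,0,0,60],[0.005,0.022,0.173,0,0,0,0],[0.005,0.022,0.173,0,0,0,0],[0.005,0.022,0.173,0,0,0,0],[0.005,0.022,0.173,0,0,0,0]]' 90
python3 -m pendant '[[0,0,0,0,0,0,0],[0,0,0,0,0,0,0],[0,0,0,0,0,0,0],[0,-0.02,0,0,0,0,0],[0,-0.04,0,0,0,0,0],[0,-0.06,0,0,0,0,0],[0,-0.08,0,0,0,0,0],[0,-0.1,0,0,0,0,0]]'
```

```text
clock: 7.3
position: [0.5672, 0.0024, 0.2453]
eef_rot: [0.0, 0.979, 0.203, 0.002]
force: [-0.5, -0.9, 5.3]
width: 0.179
grip_force: 88.1
clock: 7.97
position: [0.5475, 0.0475, 0.2452]
eef_rot: [0.001, 0.979, 0.202, 0.002]
force: [0.5, -5.8, 7.3]
width: 0.179
grip_force: 88.1
```

```bash
python3 -m pendant '[[0,-0.035,0,0,0,0,0],[0,-0.07,0,0,0,0,0],[0,-0.105,0,0,0,0,0],[0,-0.14,0,0,0,0,0],[0,-0.175,0,0,0,0,0],[0,-0.21,0,0,0,0,0],[0,-0.245,0,0,0,0,0],[0,-0.28,0,0,0,0,0]]'
python3 -m pendant '[[0,-0.04,0,0,0,0,0],[0,-0.08,0,0,0,0,0],[0,-0.12,0,0,0,0,0],[0,-0.16,0,0,0,0,0],[0,-0.2,0,0,0,0,0],[0,-0.24,0,0,0,0,0],[0,-0.28,0,0,0,0,0],[0,-0.32,0,0,0,0,0]]'
python3 -m pendant '[[0,-0.02,0,0,0,0,0],[0,-0.02,0,0,0,0,0],[0,-0.02,0,0,0,0,0]]'
```

```text
clock: 8.63
position: [0.4903, 0.1776, 0.2438]
eef_rot: [-0.0, 0.979, 0.203, 0.001]
force: [0.3, -0.1, 0.4]
width: 0.001
grip_force: 0.0
clock: 9.3
position: [0.4266, 0.3247, 0.2438]
eef_rot: [-0.0, 0.979, 0.203, 0.001]
force: [0.6, 0.3, 0.3]
width: 0.003
grip_force: 0.0
clock: 9.55
position: [0.4229, 0.3327, 0.2432]
eef_rot: [0.0, 0.979, 0.203, 0.0]
force: [-0.0, -0.3, 0.1]
width: -0.001
grip_force: 0.0
```

```bash
python3 -m pendant '[[0,0,-0.08,0,0,0,50],[0,0,-0.17,0,0,0,100],[0,0.08,-0.17,0,0,0,100],[0,0.16,-0.17,0,0,0,100],[0,0.2,-0.17,0,0,0,100],[0,0.2,-0.17,0,0,0,100],[0,0.2,-0.17,0,0,0,100],[0,0.2,-0.17,0,0,0,100]]'
python3 -m pendant '[[0,0,0,0,0,0,100],[0,0,0,0,0,0,100]]'
python3 - <<'E'
from h import *
st(); c=wcam('w4.png'); c=cam('top','t4.png')
E
python3 -c "
import cv2,numpy as np
a=cv2.imread('pics/w4.png');b=cv2.imread('pics/t4.png')
b=cv2.resize(b[80:280,100:380],(512,366),interpolation=cv2.INTER_CUBIC)
a=cv2.copyMakeBorder(a,0,0,0,0,0);a=cv2.resize(a,(800,600));cv2.imwrite('pics/w4b.png',a);cv2.imwrite('pics/t4b.png',b)"
```

```text
clock: 10.22
position: [0.4626, 0.2404, 0.3278]
eef_rot: [-0.0, 0.979, 0.202, -0.0]
force: [-0.2, 0.1, 0.0]
width: 0.999
grip_force: 0.0
clock: 10.38
position: [0.4622, 0.2415, 0.3277]
eef_rot: [-0.0, 0.979, 0.203, -0.0]
force: [-0.3, 0.4, -0.1]
width: 0.996
grip_force: 0.0
t 10.4 p [0.4622 0.2415 0.3277] F [-0.3  0.4 -0.1] w 0.996 g 0.0 yaw 23.45 zax [-0. -0. -1.]
```

View pics/w4b.png

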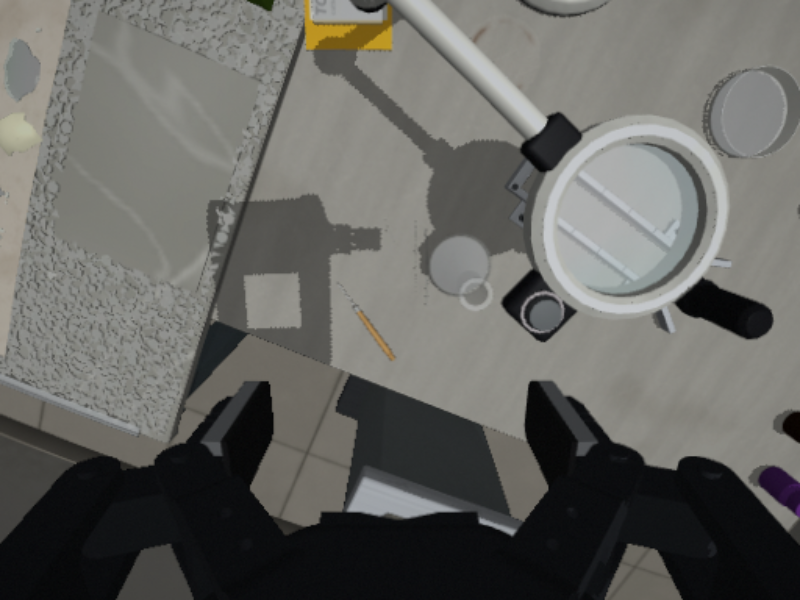

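The picture shows the peg's top end at (757,320) and base at (700,297), the lens centre at (627,215) and the switch at (544,312).

```bash
python3 - <<'E'
from h import *
s,Rt=st(); c=wcam(); t=cam('top'); k=1/1.5625
A=onz(c,757*k,320*k,.274); B=onz(c,700*k,297*k,.225); L=onz(c,627*k,215*k,.229); S=onz(c,545*k,312*k,.231)
print(A,B,L,S, 'k1',c['k1'],c['cx'],c['cy'])
im=t['image']
for X in (A,): 
  p=proj(t,X); print(p)
x,y=proj(t,A).astype(int); cr=im[y-30:y+30,x-50:x+30,::-1]
cv2.imwrite('pics/c5.png',cv2.resize(cr,None,fx=8,fy=8,interpolation=cv2.INTER_CUBIC)); print(x-50,y-30)
for n in ('lens',): print(proj(t,L))
E
```

```text
t 10.5 p [0.4622 0.2415 0.3276] F [-0.3  0.6 -0.1] w 1.0 g 0.0 yaw 23.47 zax [-0. -0. -1.]
[0.54043686 0.05805834 0.274     ] [0.5398636  0.05824155 0.225     ] [0.56468419 0.13435523 0.229     ] [0.49012808 0.1518824  0.231     ] k1 -0.053020100434692664 255.0345460041748 195.6821019537926
[189.66931473 198.28259301]
139 168
[160.86904068 191.1046181 ]
```

View pics/c5.png

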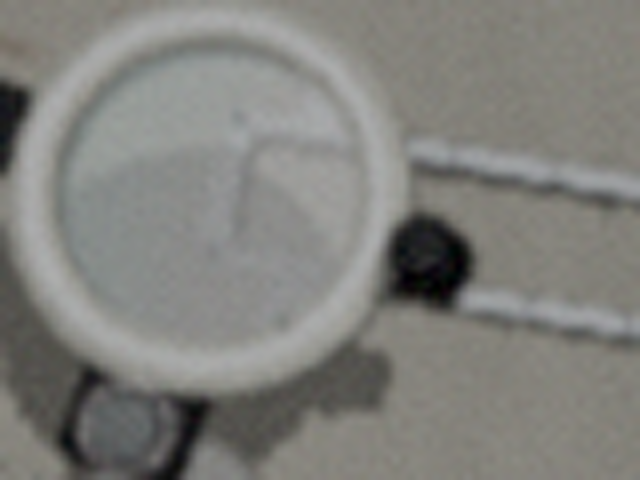

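The top crop shows the peg top at about (427,249) and the head centre at (211,200). The two cameras disagree by about 7 mm, so I cross-check them on fixed items.

```bash
python3 - <<'E'
from h import *
c=wcam(); t=cam('top'); k=1/1.5625
W={'dish':(752,112,.02),'flaskbase':(459,264,0),'pentip':(393,358,.005),'lens':(627,215,.229),'sw':(545,312,.231)}
T={'dish':(365,222,.02),'flaskbase':(252,366,0),'pentip':(238,438,.005)}
for n,(u,v,z) in W.items(): print('W',n,onz(c,(u+.5)*k-.5,(v+.5)*k-.5,z).round(4))
for n,(u,v,z) in T.items(): print('T',n,onz(t,(u+.5)*k-.5,(v+.5)*k-.5,z).round(4))
f=lambda u,v,z: onz(t,(u+.5)/8-.5+139,(v+.5)/8-.5+168,z).round(4)
print('T lens',f(211,200,.229),'sw',f(115,425,.231),'peg',f(427,249,.274))
# check ik consistency
for p in ((.5404,.058),(.540,.051)): print(ik(p,.295))
E
```

```text
W dish [ 0.7414 -0.042   0.02  ]
W flaskbase [0.467 0.168 0.   ]
W pentip [0.3306 0.1924 0.005 ]
W lens [0.5648 0.1344 0.229 ]
W sw [0.4903 0.152  0.231 ]
T dish [ 0.7448 -0.0516  0.02  ]
T flaskbase [0.4666 0.1669 0.    ]
T pentip [0.3317 0.1901 0.005 ]
T lens [0.5609 0.1241 0.229 ] sw [0.4901 0.1524 0.231 ] peg [0.5394 0.0526 0.274 ]
(array([0.63439436, 0.33762486]), np.float64(145.1784715177239), np.float64(0.2834718336455768))
(array([0.63046944, 0.33178511]), np.float64(147.01101525357285), np.float64(0.26406754075453254))
```

```bash
python3 -m pendant '[[-0.008,0.08,0,0,0,0,60],[-0.008,0.16,0,0,0,0,60],[-0.008,0.24,0,0,0,0,60],[-0.008,0.32,0,0,0,0,60],[-0.008,0.407,0,0,0,0,60],[-0.008,0.407,0,0,0,0,60],[-0.008,0.407,0,0,0,0,60],[-0.008,0.407,0,0,0,0,60]]' 100
python3 -m pendant '[[0,0,0.05,0,0,0,60],[0,0,0.12,0,0,0,60],[0,0,0.189,0,0,0,60],[0,0,0.189,0,0,0,60],[0,0,0.189,0,0,0,0],[0,0,0.189,0,0,0,0],[0,0,0.189,0,0,0,0],[0,0,0.189,0,0,0,0]]' 100
python3 -m pendant '[[0,0,0,0,0,0,0],[0,0,0,0,0,0,0],[0,0,0,0,0,0,0],[0,-0.01,0,0,0,0,0],[0,-0.02,0,0,0,0,0],[0,-0.03,0,0,0,0,0],[0,-0.04,0,0,0,0,0],[0,-0.05,0,0,0,0,0]]'
```

```text
clock: 11.35
position: [0.5394, 0.0526, 0.3276]
eef_rot: [-0.0, 0.979, 0.202, -0.0]
force: [0.5, 0.3, -0.6]
width: 0.597
grip_force: 0.0
clock: 12.02
position: [0.5412, 0.0534, 0.2359]
eef_rot: [0.0, 0.979, 0.203, 0.002]
force: [-0.1, 2.4, 5.1]
width: 0.208
grip_force: 97.8
clock: 12.68
position: [0.5315, 0.0746, 0.2358]
eef_rot: [0.001, 0.979, 0.201, 0.002]
force: [1.8, -6.1, 6.6]
width: 0.21
grip_force: 98.2
```

```bash
python3 -m pendant '[[0,-0.015,0,0,0,0,0],[0,-0.03,0,0,0,0,0],[0,-0.045,0,0,0,0,0],[0,-0.06,0,0,0,0,0],[0,-0.075,0,0,0,0,0],[0,-0.09,0,0,0,0,0],[0,-0.105,0,0,0,0,0],[0,-0.12,0,0,0,0,0]]'
python3 -m pendant '[[0,-0.015,0,0,0,0,0],[0,-0.03,0,0,0,0,0],[0,-0.045,0,0,0,0,0],[0,-0.06,0,0,0,0,0],[0,-0.075,0,0,0,0,0],[0,-0.09,0,0,0,0,0],[0,-0.105,0,0,0,0,0],[0,-0.12,0,0,0,0,0]]'
```

```text
clock: 13.35
position: [0.5072, 0.131, 0.2358]
eef_rot: [0.0, 0.979, 0.203, 0.002]
force: [5.1, 4.1, 8.4]
width: 0.206
grip_force: 100.1
clock: 14.02
position: [0.4835, 0.1864, 0.2358]
eef_rot: [-0.0, 0.979, 0.203, 0.002]
force: [8.2, 5.7, 6.2]
width: 0.204
grip_force: 99.6
```

```bash
python3 -m pendant '[[0,-0.015,0,0,0,0,0],[0,-0.03,0,0,0,0,0],[0,-0.045,0,0,0,0,0],[0,-0.06,0,0,0,0,0],[0,-0.075,0,0,0,0,0],[0,-0.09,0,0,0,0,0],[0,-0.105,0,0,0,0,0],[0,-0.12,0,0,0,0,0]]'
python3 -m pendant '[[0,-0.015,0,0,0,0,0],[0,-0.03,0,0,0,0,0],[0,-0.045,0,0,0,0,0],[0,-0.06,0,0,0,0,0],[0,-0.075,0,0,0,0,0],[0,-0.09,0,0,0,0,0],[0,-0.105,0,0,0,0,0],[0,-0.12,0,0,0,0,0]]'
python3 -m pendant '[[0,-0.015,0,0,0,0,0],[0,-0.03,0,0,0,0,0],[0,-0.03,0,0,0,0,0],[0,-0.03,0,0,0,0,0]]'
```

```text
clock: 14.68
position: [0.4598, 0.2415, 0.2358]
eef_rot: [-0.0, 0.979, 0.203, 0.002]
force: [1.0, -1.6, 7.7]
width: 0.201
grip_force: 110.8
clock: 15.35
position: [0.4344, 0.2964, 0.2337]
eef_rot: [-0.0, 0.979, 0.203, 0.0]
force: [-0.2, 0.2, -0.7]
width: 0.001
grip_force: 0.1
clock: 15.68
position: [0.4283, 0.3101, 0.2333]
eef_rot: [0.0, 0.979, 0.203, 0.0]
force: [-1.0, -0.2, -1.2]
width: 0.003
grip_force: 0.0
```

```bash
python3 -m pendant '[[0,0,-0.08,0,0,0,50],[0,0,-0.16,0,0,0,50],[0,0,-0.24,0,0,0,50],[0,0,-0.24,0,0,0.07,50],[0,0,-0.24,0,0,0.14,50],[0,0,-0.24,0,0,0.21,50],[0,0,-0.24,0,0,0.26,50],[0,0,-0.24,0,0,0.26,50]]'
python3 - <<'E'
from h import *
st(); c=cam('top','t5.png'); im=c['image'][:,:,::-1]
cv2.imwrite('pics/t5b.png',cv2.resize(im[110:290,70:370],(800,480),interpolation=cv2.INTER_CUBIC))
E
```

```text
clock: 16.35
position: [0.4285, 0.3093, 0.3533]
eef_rot: [0.0, 1.0, -0.001, 0.0]
force: [-0.2, -0.6, 0.6]
width: 0.502
grip_force: 0.0
t 16.4 p [0.4285 0.3093 0.3533] F [-0.2 -0.6  0.6] w 0.502 g 0.0 yaw -0.17 zax [ 0. -0. -1.]
```

View pics/t5b.png

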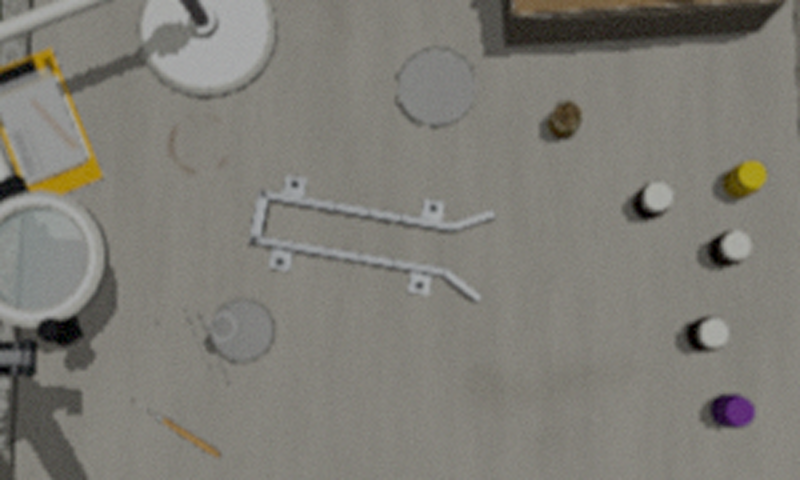

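The lens is now at (37,258), well clear. The lane's rail ends are at (265,195), (258,241), (453,227) and (443,272). The brown vials' caps are at (656,198), (735,246) and (711,333). I fit the lane and the caps numerically.

```bash
cat >> h.py <<'E'
def caps(c,z=.067,lo=130):
    im=c['image'].astype(int); t=((im.min(2)>lo)&(im.max(2)-im.min(2)<40)).astype(np.uint8)
    n,l,S,C=cv2.connectedComponentsWithStats(t); out=[]
    for i in range(1,n):
        if 40<S[i,4]<200 and max(S[i,2:4])<18: out.append((C[i],S[i,4],onz(c,*C[i],z).round(4)))
    return out
E
python3 - <<'E'
from h import *
from scipy.optimize import minimize
c=cam('top'); g=cv2.cvtColor(c['image'],cv2.COLOR_RGB2GRAY).astype(float)
g=cv2.GaussianBlur(g,(0,0),1.0)
ys=np.linspace(-108,110,80); w=np.linspace(0,1,15)
top=np.r_[np.c_[-26+0*ys,ys],np.c_[26+0*ys,ys],np.c_[-26-24*w,-110-45*w],np.c_[26+24*w,-110-45*w],np.c_[np.linspace(-26,26,20),106+0*np.linspace(0,1,20)]]/1e3
mid=np.r_[np.c_[-17+0*ys,ys*.9],np.c_[17+0*ys,ys*.9]]/1e3
def smp(P,x,z):
    a=np.radians(x[2]); R=np.array([[np.cos(a),-np.sin(a)],[np.sin(a),np.cos(a)]]); W=P@R.T+x[:2]
    p=np.array([proj(c,[*q,z]) for q in W]); return cv2.remap(g.astype(np.float32),p[:,0].astype(np.float32)[None],p[:,1].astype(np.float32)[None],1).mean()
f=lambda x:-smp(top,x,.02)
r=minimize(f,[.5735,.047,-9.6],method='Nelder-Mead',options=dict(initial_simplex=[[.57,.047,-9.6],[.58,.047,-9.6],[.57,.055,-9.6],[.57,.047,-6]]))
print(r.x,r.fun)
L=onz(c,37.5/2.667-.3+70,258.5/2.667-.3+110,.229); print('lens',L,np.hypot(*(L[:2]-r.x[:2])), 'peg',onz(c,58/2.667-.3+70,328/2.667-.3+110,.274))
for k in caps(c): print(k)
E
```

```text
[  0.57760584   0.04436064 -10.42938905] -142.69338989257812
lens [0.52689465 0.32346104 0.229     ] 0.28366997648005315 peg [0.46000327 0.28859109 0.274     ]
(array([316.89583333, 182.91666667]), np.int32(96), array([ 0.6089, -0.2958,  0.067 ]))
(array([346.42553191, 201.31914894]), np.int32(94), array([ 0.5537, -0.3814,  0.067 ]))
(array([175.07843137, 207.25490196]), np.int32(51), array([0.5401, 0.1181, 0.067 ]))
(array([338.03125, 234.28125]), np.int32(96), array([ 0.4576, -0.3526,  0.067 ]))
```

```bash
cat >> h.py <<'E'
MID=np.array([.5776,.0444]); TH=np.radians(-10.43)
LX=np.array([np.cos(TH),np.sin(TH)]); LY=np.array([-np.sin(TH),np.cos(TH)])
def lane(p): d=np.array(p[:2])-MID; return np.array([d@LX,d@LY])
def world(lx,ly): return MID+lx*LX+ly*LY
def row(x,y,z,yaw):
    s,R=st(); a=np.radians(yaw)
    T=np.array([[np.cos(a),np.sin(a),0],[np.sin(a),-np.cos(a),0],[0,0,-1]])
    d=R.T@(np.array([x,y,z])-s['position'])/.5; r=Ro.from_matrix(R.T@T).as_rotvec()/(np.pi/2)
    print('row',d.round(3),r.round(3)); return d,r
E
python3 -m pendant '[[0.08,0.2,-0.02,0,0,-0.08,65],[0.12,0.4,-0.02,0,0,-0.16,65],[0.18,0.6,-0.02,0,0,-0.24,65],[0.18,0.6,-0.02,0,0,-0.32,65],[0.18,0.6,-0.02,0,0,-0.4,65],[0.18,0.6,-0.02,0,0,-0.48,65],[0.18,0.6,-0.02,0,0,-0.56,65],[0.18,0.6,-0.02,0,0,-0.62,65]]' 25
python3 -m pendant '[[0,0,0,0,0,-0.08,65],[0,0,0,0,0,-0.16,65],[0,0,0,0,0,-0.24,65],[0,0,0,0,0,-0.264,65],[0,0,0,0,0,-0.264,65],[0,0,0,0,0,-0.264,65]]' 25
python3 - <<'E'
from h import *
row(.609,-.296,.2,79.57)
E
```

```text
clock: 17.12
position: [0.5143, 0.024, 0.363]
eef_rot: [0.0, 0.901, 0.434, 0.0]
force: [1.3, 0.2, 0.5]
width: 0.648
grip_force: 0.0
clock: 17.62
position: [0.5141, 0.0258, 0.3628]
eef_rot: [-0.0, 0.795, 0.607, -0.0]
force: [-0.2, 0.3, -0.4]
width: 0.65
grip_force: 0.0
t 17.6 p [0.5141 0.0258 0.3628] F [-0.2  0.3 -0.4] w 0.65 g 0.0 yaw 74.74 zax [-0. -0. -1.]
row [-0.571  0.353  0.326] [-0.     0.    -0.054]
```

```bash
python3 -m pendant '[[-0.53,0.33,0.1,0,0,-0.054,65],[-0.53,0.33,0.1,0,0,-0.054,65],[-0.53,0.33,0.1,0,0,-0.054,65],[-0.53,0.33,0.1,0,0,-0.054,65],[-0.53,0.33,0.1,0,0,-0.054,65],[-0.53,0.33,0.1,0,0,-0.054,65],[-0.53,0.33,0.1,0,0,-0.054,65],[-0.53,0.33,0.1,0,0,-0.054,65]]'
python3 -m pendant '[[0,0,0,0,0,0,65],[0,0,0,0,0,0,65]]'
python3 - <<'E'
from h import *
c=wcam('w6.png')
s,R=st()
k=caps(c,lo=120)
for q in k: print(q)
for P in ([.609,-.296],[.5537,-.3814],[.4576,-.3526]): print(proj(c,[*P,.067]))
row(.609,-.296,.03,79.57)
E
```

```text
clock: 18.28
position: [0.6039, -0.277, 0.3117]
eef_rot: [0.0, 0.769, 0.639, -0.0]
force: [0.2, -0.3, 0.3]
width: 0.648
grip_force: 0.0
clock: 18.45
position: [0.6033, -0.2742, 0.3118]
eef_rot: [-0.001, 0.769, 0.639, -0.0]
force: [-0.0, 0.1, -0.1]
width: 0.65
grip_force: 0.0
t 18.5 p [ 0.6033 -0.273   0.3124] F [-0.5  0.  -0.8] w 0.651 g 0.0 yaw 79.56 zax [-0.001  0.001 -1.   ]
[261.53289025 176.81509125]
[237.14882275 233.7965635 ]
[175.10423318 227.5308577 ]
t 18.5 p [ 0.6033 -0.273   0.3124] F [-0.5  0.  -0.8] w 0.651 g 0.0 yaw 79.56 zax [-0.001  0.001 -1.   ]
row [-0.044  0.02   0.565] [-0.001 -0.    -0.   ]
```

View pics/w6.png

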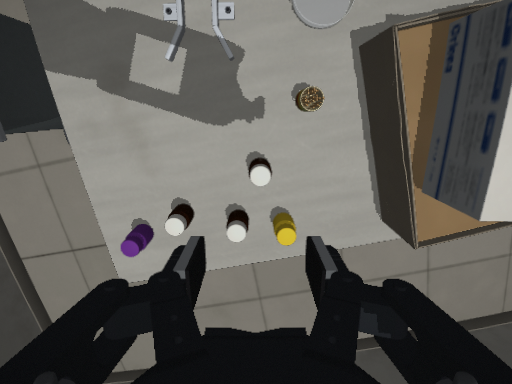

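The wrist picture shows the white caps at (260,176), (236,233) and (174,227), within 1 px of prediction, with brown bodies. Yellow is at (286,237) and purple at (131,248). Next I grip the nearest one.

```bash
python3 -m pendant '[[-0.022,0.01,0.08,0,0,0,65],[-0.044,0.02,0.16,0,0,0,65],[-0.044,0.02,0.24,0,0,0,65],[-0.044,0.02,0.32,0,0,0,65],[-0.044,0.02,0.4,0,0,0,65],[-0.044,0.02,0.45,0,0,0,65],[-0.044,0.02,0.5,0,0,0,65],[-0.044,0.02,0.54,0,0,0,65]]' 25
python3 -m pendant '[[0,0,0.02,0,0,0,65],[0,0,0.025,0,0,0,65],[0,0,0.025,0,0,0,65],[0,0,0.025,0,0,0,0],[0,0,0.025,0,0,0,0],[0,0,0.025,0,0,0,0],[0,0,0.025,0,0,0,0],[0,0,0.025,0,0,0,0]]' 25
python3 -m pendant '[[0,0,0,0,0,0,0],[0,0,0,0,0,0,0],[0,0,0,0,0,0,0]]' 30
python3 - <<'E'
from h import *
s,R=st(); print(lane(s['position']))
E
```

```text
clock: 19.17
position: [0.609, -0.2944, 0.0415]
eef_rot: [-0.001, 0.768, 0.641, -0.0]
force: [-0.9, -0.4, 0.2]
width: 0.647
grip_force: 0.0
clock: 19.83
position: [0.6105, -0.2973, 0.0324]
eef_rot: [0.001, 0.768, 0.64, 0.001]
force: [-1.9, 0.8, 7.1]
width: 0.374
grip_force: 24.6
clock: 20.08
position: [0.6104, -0.2973, 0.0324]
eef_rot: [0.001, 0.768, 0.64, 0.001]
force: [-1.2, 0.7, 7.8]
width: 0.366
grip_force: 29.0
t 20.1 p [ 0.6104 -0.2973  0.0324] F [-1.2  0.7  7.8] w 0.366 g 29.0 yaw 79.6 zax [ 0.002 -0.001 -1.   ]
[ 0.0941496  -0.33008058]
```

```bash
python3 -m pendant '[[0.02,-0.012,0,0,0,0,0],[0.04,-0.024,0,0,0,0,0],[0.06,-0.036,0,0,0,0,0],[0.08,-0.047,0,0,0,0,0],[0.1,-0.059,0,0,0,0,0],[0.12,-0.07,0,0,0,0,0],[0.14,-0.082,0,0,0,0,0],[0.16,-0.094,0,0,0,0,0]]'
python3 -m pendant '[[0.02,-0.012,0,0,0,0,0],[0.04,-0.024,0,0,0,0,0],[0.06,-0.036,0,0,0,0,0],[0.08,-0.047,0,0,0,0,0],[0.1,-0.059,0,0,0,0,0],[0.12,-0.07,0,0,0,0,0],[0.14,-0.082,0,0,0,0,0],[0.16,-0.094,0,0,0,0,0]]'
python3 -m pendant '[[0,0,0,0,0,0,0],[0,0,0,0,0,0,0]]'
python3 - <<'E'
from h import *
s,R=st(); print(lane(s['position']))
for q in caps(cam('top','t7.png')): print(q[0],q[1],q[2],lane(q[2]).round(4))
E
```

```text
clock: 20.75
position: [0.5769, -0.2083, 0.0303]
eef_rot: [-0.0, 0.768, 0.64, -0.0]
force: [1.0, -1.9, 2.9]
width: 0.372
grip_force: 33.4
clock: 21.42
position: [0.5454, -0.1212, 0.0304]
eef_rot: [-0.0, 0.768, 0.64, -0.0]
force: [0.7, -2.5, 1.8]
width: 0.37
grip_force: 33.4
clock: 21.58
position: [0.5439, -0.1203, 0.0306]
eef_rot: [-0.002, 0.768, 0.64, -0.001]
force: [-4.6, 2.1, 11.8]
width: 0.366
grip_force: 33.9
t 21.6 p [ 0.5439 -0.1203  0.0306] F [-4.6  2.1 11.8] w 0.366 g 33.9 yaw 79.65 zax [-0.004  0.002 -1.   ]
[-0.00333952 -0.16808034]
[346.42553191 201.32978723] 94 [ 0.5537 -0.3814  0.067 ] [ 0.0536 -0.4231]
[175.   207.34] 50 [0.5399 0.1183 0.067 ] [-0.0505  0.0659]
[292.04545455 226.5       ] 44 [ 0.4815 -0.219   0.067 ] [-0.0468 -0.2764]
[338.         234.18556701] 97 [ 0.4579 -0.3525  0.067 ] [-0.0459 -0.412 ]
```

```bash
python3 -m pendant '[[0.03,0.006,0,0,0,0,0],[0.06,0.006,0,0,0,0,0],[0.09,0.006,0,0,0,0,0],[0.12,0.006,0,0,0,0,0],[0.15,0.006,0,0,0,0,0],[0.18,0.006,0,0,0,0,0],[0.21,0.006,0,0,0,0,0],[0.24,0.006,0,0,0,0,0]]'
python3 - <<'E'
from h import *
s,R=st(); print(lane(s['position']))
E
python3 -m pendant '[[0.03,0,0,0,0,0,0],[0.06,0,0,0,0,0,0],[0.09,0,0,0,0,0,0],[0.12,0,0,0,0,0,0],[0.15,0,0,0,0,0,0],[0.18,0,0,0,0,0,0],[0.2,0,0,0,0,0,0],[0.22,0,0,0,0,0,0]]'
python3 -m pendant '[[0.01,0,0,0,0,0,0],[0.02,0,0,0,0,0,0]]'
python3 - <<'E'
from h import *
s,R=st(); print(lane(s['position']))
E
```

```text
clock: 22.3
position: [0.5676, -0.0037, 0.0295]
eef_rot: [-0.002, 0.768, 0.64, -0.002]
force: [-3.8, -2.9, 1.1]
width: 0.367
grip_force: 32.8
t 22.3 p [ 0.5676 -0.0037  0.0295] F [-3.8 -2.9  1.1] w 0.367 g 32.8 yaw 79.6 zax [-0.005  0.    -1.   ]
[-0.00107843 -0.04911344]
clock: 22.97
position: [0.5879, 0.1043, 0.0294]
eef_rot: [-0.001, 0.768, 0.64, -0.002]
force: [-5.0, -3.5, -0.6]
width: 0.366
grip_force: 32.5
clock: 23.13
position: [0.5897, 0.1139, 0.0294]
eef_rot: [-0.001, 0.768, 0.64, -0.002]
force: [-4.5, -2.5, -0.3]
width: 0.364
grip_force: 32.5
t 23.1 p [0.5897 0.1139 0.0294] F [-4.5 -2.5 -0.3] w 0.364 g 32.5 yaw 79.63 zax [-0.005 -0.001 -1.   ]
[-0.0006693   0.07050384]
```

```bash
python3 -m pendant '[[0.006,0,0,0,0,0,0],[0.012,0,0,0,0,0,0],[0.018,0,0,0,0,0,0],[0.022,0,0,0,0,0,0],[0.022,0,0,0,0,0,0]]'
python3 -m pendant '[[0.004,0,0,0,0,0,0],[0.004,0,0,0,0,0,0]]'
python3 - <<'E'
from h import *
s,R=st(); print(lane(s['position']))
E
```

```text
clock: 23.55
position: [0.5917, 0.1245, 0.0295]
eef_rot: [-0.001, 0.768, 0.64, -0.002]
force: [-5.4, -1.6, 1.2]
width: 0.367
grip_force: 32.6
clock: 23.72
position: [0.592, 0.1263, 0.0295]
eef_rot: [-0.001, 0.768, 0.64, -0.002]
force: [-6.3, -2.5, 0.1]
width: 0.371
grip_force: 32.6
t 23.7 p [0.592  0.1263 0.0295] F [-6.3 -2.5  0.1] w 0.371 g 32.6 yaw 79.6 zax [-0.005 -0.001 -1.   ]
[-0.00061219  0.0831249 ]
```

```bash
for i in 1 2 3; do python3 -m pendant '[[0.004,0,0,0,0,0,0],[0.004,0,0,0,0,0,0]]' | grep -E 'force|position'; done
```

```text
position: [0.5924, 0.1282, 0.0294]
force: [-5.7, -2.7, -0.3]
grip_force: 32.6
position: [0.5928, 0.1302, 0.0295]
force: [-5.9, -2.7, 0.5]
grip_force: 32.6
position: [0.5931, 0.1321, 0.0295]
force: [-5.3, -1.9, 0.8]
grip_force: 32.6
```

```bash
python3 - <<'E'
from h import *
c=wcam('w8.png'); im=c['image'][:,:,::-1]; print(proj(c,[*world(0,.1),.02]),proj(c,[*world(0,.081),.067]))
w=cam('top')['image'][150:240,140:260,::-1]; w=cv2.resize(w,(512,384),interpolation=cv2.INTER_CUBIC)
s=cam('scene')['image'][170:260,150:270,::-1]; s=cv2.resize(s,(512,384),interpolation=cv2.INTER_CUBIC)
cv2.imwrite('pics/w8b.png',cv2.resize(np.hstack([im,s]),(800,300)))
E
```

```text
[256.12535765 209.54420194] [256.09921515 272.83318507]
```

View pics/w8b.png

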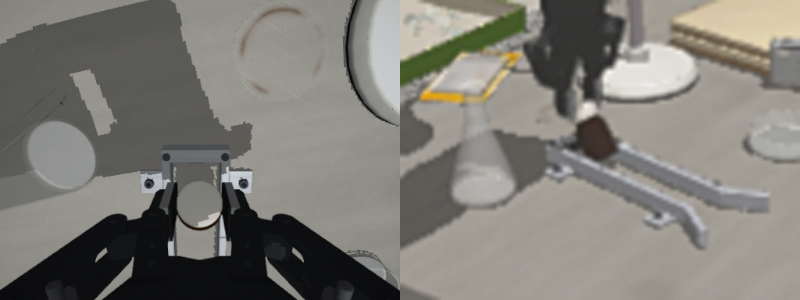

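The picture shows the held vial's cap at the finger pads. In the scene crop its brown body (597,138) leans: the cap leads towards the stop and the foot lags. I quantify the lean.

```bash
cat >> h.py <<'E'
def lean(p,ly_sign=1):
    c=cam('scene'); im=c['image'].astype(int); b=proj(c,[*p,0.0]); t=proj(c,[*p,.051])
    x,y=((b+t)/2).astype(int); sub=im[y-22:y+22,x-22:x+22]
    m=((sub[:,:,0]-sub[:,:,2]>8)&(sub[:,:,0]<90)).astype(np.uint8)
    n,l,S,C=cv2.connectedComponentsWithStats(m); i=1+np.argmax(S[1:,4]); pts=np.argwhere(l==i)[:,::-1]+[x-22,y-22]
    r=cv2.minAreaRect(pts.astype(np.float32)); ctr=pts.mean(0); w,v=np.linalg.eigh(np.cov(pts.T)); a=v[:,1]*np.sign(-v[1,1])
    print('area',S[i,4],'ctr',ctr.round(1),'bbox',S[i,:4]+[x-22,y-22,0,0],'axis ang',np.degrees(np.arctan2(a[0],-a[1])).round(1),'ratio',np.sqrt(w[1]/w[0]).round(2),'rect',r[1:],'exp b,t',b.round(1),t.round(1))
    return c,m
E
python3 - <<'E'
from h import *
for P in ([.5537,-.3814],[.4579,-.3525]): lean(P)
for ly in (.08,.089): c,m=lean(world(0,ly))
for r in m: print(''.join('#' if q else '.' for q in r))
E
```

```text
area 159 ctr [325.5 255.4] bbox [319 248  14  15] axis ang 17.9 ratio 1.15 rect ((12.03136920928955, 14.139959335327148), 7.125016689300537) exp b,t [325.7 259.8] [326.9 245.8]
area 99 ctr [305.  265.8] bbox [298 260  13  15] axis ang -42.1 ratio 1.57 rect ((11.950716972351074, 13.30875301361084), 5.19442892074585) exp b,t [304.2 272. ] [305.1 257.5]
area 108 ctr [208.2 211.2] bbox [203 205  12  13] axis ang -30.4 ratio 1.4 rect ((12.521980285644531, 8.9442720413208), 63.43495178222656) exp b,t [205.9 217.4] [205.2 205.3]
area 109 ctr [208.2 211.2] bbox [203 205  12  13] axis ang -31.5 ratio 1.38 rect ((12.521980285644531, 8.9442720413208), 63.43495178222656) exp b,t [204.3 216.7] [203.6 204.6]
............................................
............................................
............................................
............................................
............................................
............................................
............................................
............................................
....................................
[... 883 characters left out ...]
......#######............
...........................####.............
............................................
............................................
............................................
............................................
............................................
............................................
............................................
............................................
............................................
............................................
............................................
............................................
............................................
............................................
```

```bash
python3 -m pendant '[[-0.01,0,0,0,0,0,0],[-0.02,0,0,0,0,0,0],[-0.03,0,0,0,0,0,0],[-0.04,0,0,0,0,0,0],[-0.04,0,0,0,0,0,0]]' | grep -E '^force|posit'
python3 - <<'E'
from h import *
lean(world(0,.07))
E
python3 -m pendant '[[-0.01,0,0,0,0,0,0],[-0.016,0,0,0,0,0,0],[-0.016,0,0,0,0,0,0]]' | grep -E '^force|posit'
python3 - <<'E'
from h import *
lean(world(0,.062))
E
```

```text
position: [0.5917, 0.1135, 0.0314]
force: [-5.6, 3.3, 8.2]
area 105 ctr [210.  212.6] bbox [205 207  11  13] axis ang -30.7 ratio 1.43 rect ((12.854387283325195, 8.973817825317383), 75.96376037597656) exp b,t [207.6 218.2] [207. 206.]
position: [0.5904, 0.1057, 0.0312]
force: [-4.4, 3.1, 7.9]
area 105 ctr [210.4 212.9] bbox [205 207  11  13] axis ang -26.8 ratio 1.35 rect ((12.303659439086914, 9.333809852600098), 81.8698959350586) exp b,t [209.  218.8] [208.4 206.7]
```

```bash
python3 -m pendant '[[0,0,0,0,0,0,45],[0,0,0,0,0,0,45],[0,0,0,0,0,0,60],[0,0,0,0,0,0,60],[0,0,0,0,0,0,60]]' | grep -E '^force|posit|wid'
python3 -m pendant '[[0,0,-0.05,0,0,0,60],[0,0,-0.13,0,0,0,60],[0,0,-0.2,0,0,0,60],[0,0,-0.28,0,0,0,60],[-0.16,0,-0.28,0,0,0,60],[-0.16,0,-0.28,0,0,0,60],[-0.16,0,-0.28,0,0,0,60],[-0.16,0,-0.28,0,0,0,60]]' | grep -E '^force|posit|wid'
python3 - <<'E'
from h import *
lean(world(0,.055))
c=cam('top')
for q in caps(c): print(q[0],q[1],q[2],lane(q[2]).round(4))
s,R=st(); print(lane(s['position']))
E
```

```text
position: [0.5906, 0.1044, 0.0303]
force: [-0.7, -0.5, -0.4]
width: 0.599
position: [0.5758, 0.024, 0.1707]
force: [-0.2, 0.9, -0.7]
width: 0.597
area 81 ctr [211.5 214.7] bbox [207 210  10  11] axis ang -32.7 ratio 1.28 rect ((9.0, 10.0), 0.0) exp b,t [210.3 219.4] [209.6 207.2]
[346.36170213 201.28723404] 94 [ 0.5538 -0.3812  0.067 ] [ 0.0536 -0.4229]
[212.87804878 206.54878049] 82 [0.5413 0.0097 0.067 ] [-0.0294 -0.0407]
[337.92857143 234.28571429] 98 [ 0.4576 -0.3523  0.067 ] [-0.0462 -0.4119]
t 26.5 p [0.5762 0.0258 0.1704] F [ 0.3 -0.7 -0.6] w 0.599 g 0.0 yaw 79.57 zax [ 0.  0. -1.]
[ 0.00195934 -0.01856404]
```

```bash
python3 - <<'E'
from h import *
c=wcam('w9.png'); im=c['image'].astype(int)
for lo in (150,185):
  m=((im.min(2)>lo)).astype(np.uint8)
  n,l,S,C=cv2.connectedComponentsWithStats(m)
  for i in range(1,n):
    if S[i,4]>250: print(lo,S[i],C[i].round(1),lane(onz(c,*C[i],.067)).round(4))
print('expect',proj(c,[*world(0,.055),.067]), proj(c,[*world(0,.081),.067]))
cv2.imwrite('pics/w9b.png',c['image'][60:330,120:400,::-1])
E
```

```text
150 [ 393    0  111   36 2817] [447.2  14.1] [0.1727 0.1421]
150 [234  57  44  48 615] [260.2  70. ] [0.0068 0.0922]
150 [278  83  20  22 358] [286.8  93.4] [0.0313 0.0721]
150 [270 205  23  74 586] [278.3 235. ] [ 0.0267 -0.0699]
150 [209 206  24  73 543] [223.4 235.8] [-0.0316 -0.0707]
expect [252.85658223 112.54198444] [252.78163952  83.11096149]
```

View pics/w9b.png

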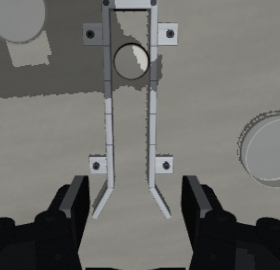

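The crop shows the first vial upright again between the rails at (131,61), about ly 0.047, so it has not fallen. From here I push with the shut fingers kept low instead of dragging by the grip.

```bash
python3 -m pendant '[[0,-0.004,0,0,0,0,0],[0,-0.004,0,0,0,0,0],[0,-0.004,0,0,0,0,0],[0,-0.004,0,0,0,0,0],[0,-0.004,0,0,0,0,0],[0,-0.004,0.08,0,0,0,0],[0,-0.004,0.16,0,0,0,0],[0,-0.004,0.24,0,0,0,0]]' | grep -E '^force|posit|wid'
python3 -m pendant '[[0,0,0.04,0,0,0,0],[0,0,0.07,0,0,0,0],[0,0,0.07,0,0,0,0],[0.02,0,0.07,0,0,0,0],[0.04,0,0.07,0,0,0,0],[0.06,0,0.07,0,0,0,0],[0.08,0,0.07,0,0,0,0],[0.1,0,0.07,0,0,0,0]]' | grep -E '^force|posit|wid'
for i in 1 2 3; do python3 -m pendant '[[0.008,0,0,0,0,0,0],[0.008,0,0,0,0,0,0],[0.008,0,0,0,0,0,0]]' | grep -E '^force|posit'; done
python3 - <<'E'
from h import *
s,R=st(); print(lane(s['position'])); lean(world(0,.065))
E
```

```text
position: [0.575, 0.0262, 0.0501]
force: [0.6, -0.8, -0.2]
width: -0.001
position: [0.5842, 0.0766, 0.0168]
force: [0.1, -1.2, 3.7]
width: 0.001
position: [0.5842, 0.0796, 0.016]
force: [-0.5, -1.5, 3.9]
position: [0.5856, 0.0826, 0.0166]
force: [-1.0, -3.8, 10.9]
position: [0.5873, 0.0866, 0.0175]
force: [0.5, -4.8, 16.4]
t 28.6 p [0.5873 0.0866 0.0175] F [ 0.5 -4.8 16.4] w -0.002 g 6.7 yaw 79.59 zax [ 0.004  0.    -1.   ]
[0.00192373 0.04324269]
area 92 ctr [207.8 211.9] bbox [203 205  12  13] axis ang -37.7 ratio 1.68 rect ((12.75810432434082, 8.875203132629395), 56.3099365234375) exp b,t [208.5 218.6] [207.8 206.4]
```

```bash
python3 -m pendant '[[-0.01,0,0,0,0,0,0],[-0.02,0,0,0,0,0,0],[-0.02,0,0,0,0,0,0]]' | grep -E '^force|posit'
python3 -m pendant '[[-0.03,0,0,0,0,0,0],[-0.06,0,0,0,0,0,0],[-0.06,0,-0.08,0,0,0,0],[-0.06,0,-0.16,0,0,0,0],[-0.1,0,-0.24,0,0,0,0],[-0.14,0,-0.3,0,0,0,0],[-0.14,0,-0.3,0,0,0,0],[-0.14,0,-0.3,0,0,0,0]]' | grep -E '^force|posit'
python3 - <<'E'
from h import *
c=wcam('w10.png'); im=c['image']; s,R=st(); print(lane(s['position']))
for ly in (.05,.06,.07,.081): print(ly,proj(c,[*world(0,ly),.067]),proj(c,[*world(0,ly),.0]))
lean(world(0,.06))
p=proj(c,[*world(0,.1),.02]); print(p)
g=im[40:200:3,200:310:3].astype(int)
for r in g: print(''.join('B' if (q[0]-q[2]>10 and q.max()<90) else '#' if q.min()>190 else '+' if q.min()>150 else '-' if q.min()>100 else '.' for q in r))
E
```

```text
position: [0.5826, 0.0762, 0.015]
force: [-0.0, -0.9, 0.7]
position: [0.5716, 0.0064, 0.1673]
force: [1.1, 0.3, -1.1]
t 29.7 p [0.5704 0.0071 0.1655] F [-0.3  0.  -0.4] w -0.001 g 0.0 yaw 79.51 zax [ 0.001  0.    -1.   ]
[-0.00029773 -0.03794288]
0.05 [253.32618884  95.7458631 ] [253.39617006  99.0400004 ]
0.06 [253.2828495   84.15346042] [253.36211578  89.83157242]
0.07 [253.23902288  72.35665098] [253.32774061  80.49170414]
0.081 [253.19028868  59.14738748] [253.28957431  70.06740431]
area 84 ctr [211.3 214.7] bbox [206 210  10  11] axis ang -37.8 ratio 1.21 rect ((10.0, 9.0), 90.0) exp b,t [209.4 219. ] [208.7 206.8]
[253.1931026   47.68315236]
..........--++++++++++++..-----------
............++++++++++++..-----------
............++++++++++++++-----------
........................++-----------
...........------------.++-----------
...........------------.++-----------
...........------------.++-----------
............-----------.++-----------
...----.....-----------.++-++++++----
............-----------.++-++++++----
............-----------.++-+++--+----
.-...--.....-----------.++
[... 907 characters left out ...]
--...-----------
...............--------.++-----------
............-.---------.++-----------
---------..------------.++-----------
--------...------------.-------------
---------++------------.++-----------
---------++------------.++-----------
---------++------------.++-----------
---------++------------.++-----------
---------++------------.++-----------
---------++------------.++-----------
---------++------------.++-----------
---------++.-----------.++-----------
---------++.-----------.++-----------
---------++.-----------.++-----------
---------++.-----------.++-----------
---------++.-----------.++-----------
---------++.-----------.++-----------
---------++.-----------.++-----------
```

```bash
python3 -m pendant '[[0.06,0,0.1,0,0,0,0],[0.06,0,0.18,0,0,0,0],[0.06,0,0.26,0,0,0,0],[0.06,0,0.3,0,0,0,0],[0.06,0,0.314,0,0,0,0],[0.06,0,0.314,0,0,0,0],[0.06,0,0.314,0,0,0,0],[0.06,0,0.314,0,0,0,0]]' | grep -E '^force|posit'
for i in 1 2 3 4 5; do python3 -m pendant '[[0.007,0,0,0,0,0,0],[0.014,0,0,0,0,0,0],[0.014,0,0,0,0,0,0]]' | grep -E '^force|posit'; done
python3 - <<'E'
from h import *
s,R=st(); print(lane(s['position'])); c=wcam(); a=c['image'][120:340,150:360,::-1]
t=cam('scene'); b=t['image'][188:233,180:230,::-1]
a=cv2.resize(a,(400,420)); b=cv2.resize(b,(400,360),interpolation=cv2.INTER_CUBIC); b=cv2.copyMakeBorder(b,0,60,0,0,0)
cv2.imwrite('pics/w11.png',np.hstack([a,b]))
for ly in (.047,.06,.07): print(proj(c,[*world(0,ly),.067]),proj(t,[*world(0,ly),0]),proj(t,[*world(0,ly),.067]))
E
```

```text
position: [0.5774, 0.0379, 0.0099]
force: [0.3, -0.3, -0.9]
position: [0.5787, 0.0453, 0.0099]
force: [-0.0, 0.0, 0.3]
position: [0.5791, 0.0522, 0.0088]
force: [-0.4, -0.4, -0.2]
position: [0.5801, 0.0591, 0.0084]
force: [0.5, 0.3, -0.7]
position: [0.5814, 0.0658, 0.0084]
force: [-1.1, -0.7, 0.5]
position: [0.5828, 0.0728, 0.0085]
force: [-0.0, -0.9, 0.7]
t 31.6 p [0.5828 0.0728 0.0085] F [-0.  -0.9  0.7] w -0.0 g 0.3 yaw 79.63 zax [ 0.  0. -1.]
[-8.04149760e-05  2.89102157e-02]
[255.56431317 246.86545741] [211.71769648 220.04769079] [210.88831653 203.89248575]
[255.59319551 218.87627913] [209.39660095 218.99605257] [208.53102613 202.91018314]
[255.61630823 196.02841062] [207.62828827 218.1946261 ] [206.73552301 202.16183492]
```

View pics/w11.png

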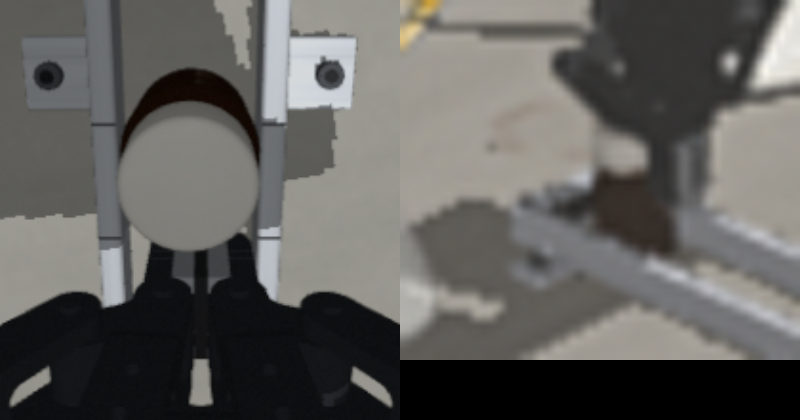

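The picture shows the vial upright between the rails, cap at (189,177), with the shut fingers behind it. It slides well when pushed low, so I continue in small steps.

```bash
for i in 1 2 3; do python3 -m pendant '[[0.004,0,0,0,0,0,0],[0.008,0,0,0,0,0,0],[0.008,0,0,0,0,0,0]]' | grep -E '^force|posit'; python3 - <<'E'
from h import *
lean(world(0,.07))
E
done
```

```text
position: [0.5834, 0.0764, 0.0085]
force: [0.4, -1.2, 0.1]
area 72 ctr [208.  213.7] bbox [204 209  10  11] axis ang -40.1 ratio 1.8 rect ((10.0, 9.0), 90.0) exp b,t [207.6 218.2] [207. 206.]
position: [0.5841, 0.0804, 0.0085]
force: [-0.2, -2.3, 0.3]
area 72 ctr [207.1 213.5] bbox [203 208  11  11] axis ang -43.8 ratio 1.76 rect ((10.0, 10.0), 0.0) exp b,t [207.6 218.2] [207. 206.]
position: [0.5848, 0.0844, 0.0085]
force: [0.3, -1.2, 0.2]
area 73 ctr [206.3 213. ] bbox [202 208  11  11] axis ang -43.6 ratio 1.81 rect ((13.130644798278809, 7.484468460083008), 66.80140686035156) exp b,t [207.6 218.2] [207. 206.]
```

```bash
for i in 1 2 3 4; do python3 -m pendant '[[0.004,0,0,0,0,0,0],[0.005,0,0,0,0,0,0],[0.005,0,0,0,0,0,0]]' | grep -E '^force|posit'; done; python3 - <<'E'
from h import *
s,R=st(); print(lane(s['position'])); lean(world(0,.081))
E
```

```text
position: [0.5852, 0.0867, 0.0085]
force: [0.4, -1.5, 0.9]
position: [0.5856, 0.0891, 0.0085]
force: [-1.2, -1.4, 1.5]
position: [0.5861, 0.0916, 0.0084]
force: [-0.6, -1.0, 0.2]
position: [0.5866, 0.0941, 0.0084]
force: [0.0, -0.9, 0.9]
t 33.6 p [0.5866 0.0941 0.0084] F [ 0.  -0.9  0.9] w -0.001 g 0.7 yaw 79.62 zax [ 0.  0. -1.]
[-0.0001814   0.05049735]
area 69 ctr [204.6 212.3] bbox [200 208  11  10] axis ang -43.1 ratio 1.77 rect ((10.78638744354248, 8.236879348754883), 78.69007110595703) exp b,t [205.7 217.3] [205.  205.2]
```

```bash
for i in 1 2 3 4; do python3 -m pendant '[[0.003,0,0,0,0,0,0],[0.004,0,0,0,0,0,0],[0.004,0,0,0,0,0,0]]' | grep -E '^force|posit'; done; python3 - <<'E'
from h import *
s,R=st(); print(lane(s['position'])); lean(world(0,.081)); c=wcam(); im=c['image']
print([proj(c,[*world(0,l),.067]).round(1) for l in (.075,.081,.087)],proj(c,[*world(0,.1),.02]))
for r in im[130:290:4,190:330:4].astype(int): print(''.join('B' if (q[0]-q[2]>10 and q.max()<90) else '#' if q.min()>190 else '+' if q.min()>150 else '-' if q.min()>100 else '.' for q in r))
E
```

```text
position: [0.5868, 0.0957, 0.0085]
force: [-0.8, -4.0, 2.6]
position: [0.5869, 0.0962, 0.0088]
force: [-1.7, -11.8, 7.4]
position: [0.5869, 0.0967, 0.0091]
force: [-3.1, -20.7, 13.7]
position: [0.587, 0.0972, 0.0094]
force: [-4.8, -28.7, 15.8]
t 34.7 p [0.587  0.0972 0.0094] F [ -4.8 -28.7  15.8] w -0.008 g 15.1 yaw 79.69 zax [-0.002 -0.005 -1.   ]
[-0.00033225  0.05359601]
area 73 ctr [204.2 212.1] bbox [200 207  11  11] axis ang -43.9 ratio 1.84 rect ((10.0, 10.0), 0.0) exp b,t [205.7 217.3] [205.  205.2]
[array([255.9, 239.8]), array([256., 227.]), array([256. , 213.8])] [255.82894857 162.74309484]
....................---------------
..........................---------
...........................--------
..--------------------++++++-------
..-..-----------------###+-++------
......----------------###...-------
......----------------+##...-------
..-..------------------+##+#-------
...--.........BBB........###-------
...--......BBBBBBBBBB....###-------
...--.....BBBBBBBBBBB....###--...--
...--....BBBB.....BBBB...###......-
...--...BB..........BBB..###.......
--.--...B...------...BB
[... 248 characters left out ...]
-----.--.-------
...---------------------.--.-------
...---------------------.--.-------
...---------------------.----------
...---------------------.----------
---.--.----------------..----------
---.--.----------------..----------
---.--.---------------..+##--------
------..-------------...+##--------
---.---.--.---------....+##--------
----++-.--...----.......+##--------
----++-.--..............+##--------
----++-.--..............+##--------
----++-.-...............+#+--------
----+++.-...............+#+--------
----+++..................++--------
...-+++...................+----....
...........................---.....
...................................
...................................
```

Contact with the stop: the force rose to 28 N and the cap is at ly≈0.086 in my frame, so the first vial is seated. I back off, correct the frame and recheck the other vials.

```bash
sed -i 's/MID=np.array(\[.5776,.0444\])/MID=np.array([.5784,.0488])/' h.py
python3 -m pendant '[[-0.012,0,0,0,0,0,0],[-0.05,0,0,0,0,0,0],[-0.08,0,-0.06,0,0,0,22],[-0.1,0,-0.14,0,0,0,22],[-0.16,0,-0.22,0,0,0,22],[-0.24,0,-0.28,0,0,0,22],[-0.32,0,-0.28,0,0,0,22],[-0.4,0,-0.28,0,0,0,22]]' 25 | grep -E '^force|posit'
python3 -m pendant '[[-0.08,0,0,0,0,0,22],[-0.16,0,0,0,0,0,22],[-0.24,0,0,0,0,0,22],[-0.32,0,0,0,0,0,22],[-0.32,0,0,0,0,0,22],[-0.32,0,0,0,0,0,22]]' 25 | grep -E '^force|posit'
python3 - <<'E'
from h import *
for q in caps(cam('top','t12.png')): print(q[0],q[1],q[2],lane(q[2]).round(4))
row(.554,-.434,.12,90)
E
```

```text
position: [0.5555, -0.0857, 0.151]
force: [1.3, 0.2, -0.1]
position: [0.5246, -0.2441, 0.1478]
force: [0.5, 0.7, 0.5]
[342.97752809 237.25842697] 89 [ 0.4489 -0.3667  0.067 ] [-0.0521 -0.4321]
[243.08333333 344.08333333] 48 [ 0.1572 -0.0738  0.067 ] [-0.392  -0.1968]
t 36.0 p [ 0.5247 -0.2426  0.1477] F [ 0.3  0.3 -0.2] w 0.219 g 0.0 yaw 79.49 zax [ 0.     0.001 -1.   ]
row [-0.366  0.127  0.055] [ 0.    -0.001 -0.117]
```

```bash
python3 -m pendant '[[-0.08,0.03,0,0,0,-0.06,22],[-0.16,0.06,0,0,0,-0.117,22],[-0.24,0.09,0,0,0,-0.117,22],[-0.32,0.12,0,0,0,-0.117,22],[-0.366,0.127,0.05,0,0,-0.117,22],[-0.366,0.127,0.05,0,0,-0.117,22],[-0.366,0.127,0.05,0,0,-0.117,22],[-0.366,0.127,0.05,0,0,-0.117,22]]' | grep -E '^force|posit'
cat >> h.py <<'E'
def wcaps(z=.067,lo=140):
    c=wcam(); im=c['image'].astype(int); m=((im.min(2)>lo)&(im.max(2)-im.min(2)<30)).astype(np.uint8)
    n,l,S,C=cv2.connectedComponentsWithStats(m)
    for i in range(1,n):
        w,h=S[i,2:4]
        if 300<S[i,4]<8000 and .6<w/h<1.6 and S[i,4]>.5*w*h:
            ctr=S[i,:2]+S[i,2:4]/2-.5; X=onz(c,*ctr,z); print('cap',S[i],X[:2].round(4),lane(X).round(4))
    return c
E
python3 - <<'E'
from h import *
c=wcaps(); print(proj(c,[.554,-.381,.067])); row(.554,-.434,.009,90)
E
```

```text
position: [0.5548, -0.4317, 0.1225]
force: [0.1, 0.6, 0.4]
[254.2467304  142.61048705]
t 36.7 p [ 0.5551 -0.4317  0.1232] F [0.  0.5 0.5] w 0.217 g 0.0 yaw 90.25 zax [-0.     0.001 -1.   ]
row [-0.005 -0.002  0.228] [-0.    -0.     0.003]
```

```bash
python3 - <<'E'
from h import *
c=wcam(); im=c['image'].astype(int)
for r in im[80:230:5,60:430:5]: print(''.join('B' if (q[0]-q[2]>10 and q.max()<80) else 'Y' if q[0]-q[2]>80 else 'P' if q[2]-q[1]>30 else '#' if q.min()>170 else '+' if q.min()>140 else '-' if q.min()>100 else '.' for q in r))
E
```

```text
---------++..........-.......................-+-++++++++++++++-++-+---++-+
-------------##-.BB........................-.+++++-+---+--------------++++
--------------+##.BB.......................-+++++++-+-++----------+-------
---------------+#-.BB......................+-+++--++-+++------------------
----------------+-.BBB....................+--------+----------------------
-...-----+--------..B.....................--+---+-++++---+--+----+++------
......-+-+--------..B.....................++++++++++++++++++++++++++++++++
PPPPP.--+++------..BB.....................+-++++++++++++++++++++++++++++++
PPPPPP.+++++-----..B.................B..B..--+-.+--+++-+++++-++++++++++-+-
PPPPPPP+++--+--B.B..-...............-----B.-....--+--++------+------------
PPPPPPP+----++--------.............-------......+++....-------------------
PPPPPPP-----------+----............-------......++......+++-+-------------
PPPPPPP-------------+++............-------......++.......-+++-+++++-+++-+-
PPPPPP.----------------............-------......++....YYYY.-+++++++++++++-
PPPP.--------------------..........-------....++++
[... 449 characters left out ...]
--++-YYYYYY-++-----------
++++++++++++++++++++-++-+-++++++---+++++----------------YYY-++++----------
+++++++++++++++++++++-+++++++++---------+---------------------------------
+++++++++++-+--+++------+++++++++++++---+------------------+++-+----------
++++++++++++++++++-++++++-----+--------+---+----++-++++++++++++++---------
+++++++++++++++++++++++++++++++++-----+---++---++++++++++++++++++++++-----
--------++++++++++++++++++++++++++++++++++-+++++-++++++++++++++-++++++++++
----+--+++++++++++++++++++++++++++++++++++++++++++++++++++++++++++++++++++
-----+++++++++++++++++++++++++++++++++++++++++++++++++++++++++++-+++------
-------------.---------------------.--------------------------------------
```

```bash
python3 -m pendant '[[-0.005,-0.005,0.06,0,0,0,22],[-0.005,-0.005,0.12,0,0,0,22],[-0.005,-0.005,0.18,0,0,0,22],[-0.005,-0.005,0.21,0,0,0,22],[-0.005,-0.005,0.226,0,0,0,22],[-0.005,-0.005,0.226,0,0,0,22],[-0.005,-0.005,0.226,0,0,0,22]]' | grep -E '^force|posit|wid'
python3 -m pendant '[[0.02,0,0,0,0,0,22],[0.03,0,0,0,0,0,22],[0.04,0,0,0,0,0,22],[0.06,0,0,0,0,0,22],[0.08,0,0,0,0,0,22],[0.11,0,0,0,0,0,22],[0.13,0,0,0,0,0,22],[0.15,0,0,0,0,0,22]]' | grep -E '^force|posit|wid'
python3 - <<'E'
from h import *
s,R=st(); c=wcam(); im=c['image'].astype(int)
for r in im[170:300:5,170:340:5]: print(''.join('B' if (q[0]-q[2]>10 and q.max()<80) else '#' if q.min()>170 else '+' if q.min()>140 else '-' if q.min()>100 else '.' for q in r))
print(proj(c,[s['position'][0],s['position'][1]+.028,.067]))
E
```

```text
position: [0.5528, -0.4364, 0.0112]
force: [0.0, 0.4, 0.2]
width: 0.225
position: [0.5548, -0.3628, 0.015]
force: [-1.2, 2.9, 16.7]
width: 0.22
t 38.0 p [ 0.5548 -0.3628  0.015 ] F [-1.2  2.9 16.7] w 0.22 g 7.7 yaw 90.15 zax [ 0.007 -0.005 -1.   ]
............------------..--.....+
............-------------........+
............----+-------...-...--+
............------------..---....+
...........B-----------..........+
...........B-----------..........+
...........BB---------.B.......+++
+..........BBBB------BBB.....+++++
++++.......BBBBBBBBBBBBB+.++++++++
+++++......BBBBBBBBBBBBB++++++++++
++++++++..+BBBBBBBBBBBB-++++++++++
+++++++++++BBBBBBBBBBBB+++++++++++
+++++++++++BBBBBBBBBBBB+++++++++++
+++++++++++...BBBBBBB..-++++++++++
+++++++++++...BBBBBBB...+++++++++.
+++++++++.....BBBBBBB.....+++++++.
++++++++......BBBBBBB......+++++..
++++++++......BBBBBBB......+++++..
++++++++......BBBBBB-......+++++..
+++++++.......++--+++.......++++..
++++++........+++++++........++++.
..++++........+++++++........++++.
..-...........+++++++...........-.
..............+++++++.............
..............+++++++.............
..............+++++++.............
[256.03423633 220.62246997]
```

```bash
python3 -m pendant '[[-0.006,0,0,0,0,0,22],[-0.012,0,0,0,0,0,22],[-0.018,0,0,0,0,0,22],[-0.024,0,0,0,0,0,22],[-0.03,0,0,0,0,0,22],[-0.036,0,0,0,0,0,22],[-0.042,0,0.006,0,0,0,22],[-0.048,0,0.01,0,0,0,22]]' | grep -E '^force|posit|wid'
cat >> h.py <<'E'
def asc(c,y0,y1,x0,x1,k):
    for r in c['image'].astype(int)[y0:y1:k,x0:x1:k]: print(''.join('B' if (q[0]-q[2]>10 and q.max()<80) else 'Y' if q[0]-q[2]>80 else 'P' if q[2]-q[1]>30 else '#' if q.min()>170 else '+' if q.min()>140 else '-' if q.min()>100 else '.' for q in r))
E
python3 - <<'E'
from h import *
s,R=st(); c=wcam(); asc(c,130,300,150,360,5)
p=s['position']
for d in (.03,.04,.05): print(d,proj(c,[p[0],p[1]+d,.067]))
E
```

```text
position: [0.5551, -0.3888, 0.0098]
force: [-3.9, -9.2, 22.4]
width: 0.222
t 38.7 p [ 0.5551 -0.3888  0.0098] F [-3.9 -9.2 22.4] w 0.222 g 12.0 yaw 90.2 zax [ 0.007 -0.008 -1.   ]
...........................-++++++++++++++
...........................-++++++++++++++
...........................-++++++++++++++
...........................-++++++++++++++
...........................-++++++++++++++
....................----....++++++++++++++
..................--------..-+++++++++++++
.................-----------..+++-....++++
................------------..--......++++
...............--------------........+++++
...............---------------.......+++++
...............---------------.......+++++
...............---------------.......+++++
..............B---------------.......+++++
..............B---------------.......++++.
++............B--------------......++++...
+++++.........B.-------------...-+++++....
++++++++.......B.------------++++++++-....
++++++++++.....BB.---------B+++++++++.....
++++++++++++-++.BB..-----.B-+++++++++.....
++++++++++++++++BBB......B-++++++++++.....
+++++++++++++++-..BBBBBBB..-+++++++++.....
+++++++++++++++...BBBBB-+...+++++++++.....
+++++++++++++.....+++++++.....++++++++....
++++++++++++......+++++++......+++++++....
++++++++++++......+++++++......+++++++....
++++++++++++......+++++++......++++++++...
+++++++++++.......+++++++.......+++++++...
++++++++++........+++++++........+++++++.Y
+.....++++........+++++++........++++....B
......-...........+++++++...........-.....
..................+++++++.................
..................+++++++.................
..................+++++++.................
0.03 [256.36400213 221.29520237]
0.04 [256.46826321 198.87502957]
0.05 [256.57699102 175.26308219]
```

```bash
python3 -m pendant '[[-0.004,0,-0.005,0,0,0,22],[-0.008,0,-0.01,0,0,0,22],[-0.014,0,-0.01,0,0,0,22],[-0.02,0,-0.01,0,0,0,22],[-0.02,0,-0.01,0,0,0,22]]' | grep -E '^force|posit|wid'
python3 -m pendant '[[-0.008,0,0,0,0,0,22],[-0.016,0,0,0,0,0,22],[-0.024,0,0,0,0,0,22],[-0.032,0,0,0,0,0,22],[-0.04,0,0,0,0,0,22],[-0.05,0,0,0,0,0,22],[-0.06,0,0,0,0,0,22]]' | grep -E '^force|posit|wid'
python3 - <<'E'
from h import *
s,R=st(); c=wcam(); asc(c,60,280,150,360,6)
p=s['position']
for d in (.05,.06,.07): print(d,proj(c,[p[0],p[1]+d,.067]))
E
```

```text
position: [0.5515, -0.3951, 0.0095]
force: [-0.4, -0.5, 0.8]
width: 0.221
position: [0.5518, -0.4258, 0.01]
force: [0.2, 0.7, -0.2]
width: 0.218
t 39.8 p [ 0.5518 -0.4258  0.01  ] F [ 0.2  0.7 -0.2] w 0.218 g 0.0 yaw 90.15 zax [-0.  0. -1.]
++.........................-+++++++
+...........................-++++++
.............................++++++
..............................+++++
..............................+++++
..............................+++++
.............................++++++
............................+++++++
..........................+++++++++
..........................+++++++++
.........................-+++++++++
.........................++++++++++
................BBBB...-+++++++++++
...............BBBBBB..-+++++++++++
..............B......B.-+++++++++++
.............B.------.B-++++++++++-
............B.---------B+++++++++-.
............B----------.-++++-+++..
............------------.----..+...
............------------.......+...
............------------.......+...
............------------.......++..
............------------.......++..
............------------.......++..
+............----------.......++++.
++++..........--------......++++++.
++++++..........-----.++.++++++++++
+++++++++........++..++++++++++++++
+++++++++++++++++++++++++++++++++++
+++++++++++++..++++++..++++++++++++
+++++++++++++..++++++..++++++++++++
+++++++++++....++++++....-+++++++++
++++++++++.....++++++.....+++++++++
++++++++++.....++++++.....+++++++++
++++++++++.....++++++.....-++++++++
++++++++-....-.++++++......-+++++++
+....+++.......++++++.......+++....
0.05 [255.38236212 173.90713852]
0.06 [255.43763205 149.08774122]
0.07 [255.49533287 123.05301149]
```

```bash
python3 -m pendant '[[0,0,-0.08,0,0,0,22],[0,0,-0.16,0,0,0.07,22],[0,0,-0.24,0,0,0.15,65],[0,0,-0.24,0,0,0.23,65],[0,0,-0.24,0,0,0.31,65],[0,0,-0.24,0,0,0.39,65],[0,0,-0.24,0,0,0.47,65],[0,0,-0.24,0,0,0.55,65]]' 30 | grep -E '^force|posit|wid'
python3 -m pendant '[[0,0,0,0,0,0.08,65],[0,0,0,0,0,0.16,65],[0,0,0,0,0,0.24,65],[0,0,0,0,0,0.32,65],[0,0,0,0,0,0.4,65],[0,0,0,0,0,0.48,65],[0,0,0,0,0,0.56,65],[0,0,0,0,0,0.56,65]]' 30 | grep -E '^force|posit|wid'
python3 - <<'E'
from h import *
row(.552,-.380,.018,-10.43)
c=wcam(); print(proj(c,[.552,-.38,.067]))
asc(c,100,300,100,360,6)
for q in caps(cam('top','t13.png')): print(q[0],q[1],q[2],lane(q[2]).round(4))
E
```

```text
position: [0.5518, -0.4254, 0.1302]
force: [0.4, 0.0, -0.7]
width: 0.651
position: [0.5517, -0.4253, 0.13]
force: [0.6, 0.1, -0.3]
width: 0.653
t 41.2 p [ 0.5517 -0.4253  0.13  ] F [ 0.6  0.1 -0.3] w 0.653 g 0.0 yaw -9.79 zax [-0.  0. -1.]
row [-0.015 -0.089  0.224] [-0.     0.     0.007]
[204.6128916  208.37761209]
----------------YYYYYYY--------------.------
-------+--------YYYYYYY--------------.------
-+-----+-------YYYYYYYY--------------.------
+---------------YYYYYYY--------------.------
-+----+-+-+--+--YYYYYY.----------.---.------
-+-----+--------.YYYY.-----------.----------
+------+------+-----------------+-----.---..
-++--+--+-----+---+------------------....---
--------------+---+---------------.---.-----
------+-----------++-+----------------.-----
--++----+---+--+--++++----------------.-----
---+---+-+---------+-+----------------.-----
---++--+.--+-------.+-------------.---.-----
----++-....+-----.BBBB+---------+-.---.-----
---++-.......-...BBBBB-+--------+-----.-----
------...............B....------------------
-----...........----.B.......----+----------
-----..........------........---+-+---------
----...........------B.......----++----.----
-+-+............-----....-...----++----.----
---.............----....+---------+.---.----
--+.....................---------++----.----
--.....................----------++----.----
--.....................-----------+..--.----
-.....-...............-----------++...-.--..
-....+--+.............-----------++.....----
....-+---+--......B..------------++......---
....-++---+-.........-------+------......---
....-+----+.......BB.--------------.......--
...---+--.........BB.-------+----+-.........
.....-+-..........BBB+-------+----+.........
.....-..............B+------++----+.........
.................-...+-------++---+-........
.................--.---------+++-+--........
```

```bash
python3 -m pendant '[[-0.015,-0.04,0,0,0,0.007,65],[-0.015,-0.089,0,0,0,0.007,65],[-0.015,-0.089,0,0,0,0.007,65],[-0.015,-0.089,0.06,0,0,0.007,65],[-0.015,-0.089,0.12,0,0,0.007,65],[-0.015,-0.089,0.18,0,0,0.007,65],[-0.015,-0.089,0.22,0,0,0.007,65],[-0.015,-0.089,0.224,0,0,0.007,65]]' 30 | grep -E '^force|posit|wid'
python3 -m pendant '[[0,0,0.003,0,0,0,65],[0,0,0.003,0,0,0,0],[0,0,0.003,0,0,0,0],[0,0,0.003,0,0,0,0],[0,0,0.003,0,0,0,0],[0,0,0.003,0,0,0,0],[0,0,0.003,0,0,0,0],[0,0,0.003,0,0,0,0]]' 30 | grep -E 'force|posit|wid'
python3 - <<'E'
from h import *
s,R=st(); print(lane(s['position'])); lean([.552,-.38])
E
```

```text
position: [0.5492, -0.3786, 0.0136]
force: [-0.5, 0.9, 0.5]
width: 0.651
position: [0.5529, -0.381, 0.0182]
force: [-1.7, -1.1, 7.3]
width: 0.422
grip_force: 30.7
t 42.6 p [ 0.5529 -0.381   0.0182] F [-1.7 -1.1  7.3] w 0.422 g 30.7 yaw -10.14 zax [ 0.002 -0.002 -1.   ]
[ 0.05269334 -0.42729383]
area 161 ctr [325.2 255.8] bbox [319 248  13  16] axis ang -11.6 ratio 1.2 rect ((12.303659439086914, 14.566399574279785), 8.130102157592773) exp b,t [325.1 259.9] [326.2 245.9]
```

```bash
python3 -m pendant '[[-0.002,-0.01,-0.002,0,0,0,0],[-0.006,-0.03,-0.002,0,0,0,0],[-0.011,-0.05,-0.002,0,0,0,0],[-0.015,-0.07,-0.002,0,0,0,0],[-0.02,-0.09,-0.002,0,0,0,0],[-0.025,-0.115,-0.002,0,0,0,0],[-0.03,-0.14,-0.002,0,0,0,0],[-0.035,-0.165,-0.002,0,0,0,0]]' | grep -E 'force|posit|wid'
python3 - <<'E'
from h import *
s,R=st(); print(lane(s['position'])); lean(s['position'][:2])
E
```

```text
position: [0.5498, -0.2951, 0.0182]
force: [0.1, -4.3, 5.8]
width: 0.426
grip_force: 30.7
t 43.3 p [ 0.5498 -0.2951  0.0182] F [ 0.1 -4.3  5.8] w 0.426 g 30.7 yaw -10.12 zax [ 0.002 -0.001 -1.   ]
[ 0.03409735 -0.34344679]
area 114 ctr [299.2 247.5] bbox [294 241  13  15] axis ang 41.1 ratio 1.23 rect ((11.538286209106445, 12.911890983581543), 15.945395469665527) exp b,t [300.4 252.9] [301.1 239.1]
```

```bash
python3 -m pendant '[[-0.004,-0.02,0,0,0,0,0],[-0.008,-0.04,0,0,0,0,0],[-0.012,-0.06,0,0,0,0,0],[-0.016,-0.08,0,0,0,0,0],[-0.021,-0.1,0,0,0,0,0],[-0.025,-0.12,0,0,0,0,0],[-0.03,-0.142,0,0,0,0,0],[-0.034,-0.163,0,0,0,0,0]]' | grep -E 'force|posit|wid'
python3 -m pendant '[[-0.004,-0.02,0,0,0,0,0],[-0.008,-0.04,0,0,0,0,0],[-0.012,-0.06,0,0,0,0,0],[-0.016,-0.08,0,0,0,0,0],[-0.021,-0.1,0,0,0,0,0],[-0.025,-0.12,0,0,0,0,0],[-0.03,-0.142,0,0,0,0,0],[-0.034,-0.163,0,0,0,0,0]]' | grep -E 'force|posit|wid'
python3 - <<'E'
from h import *
s,R=st(); print(lane(s['position'])); lean(s['position'][:2])
E
```

```text
position: [0.5473, -0.2119, 0.0182]
force: [-0.4, -4.9, 5.9]
width: 0.422
grip_force: 30.8
position: [0.5447, -0.1287, 0.0182]
force: [0.0, -5.1, 8.0]
width: 0.424
grip_force: 30.9
t 44.7 p [ 0.5447 -0.1287  0.0182] F [ 0.  -5.1  8. ] w 0.424 g 30.9 yaw -10.11 zax [ 0.001 -0.001 -1.   ]
[-0.00097705 -0.18068343]
area 127 ctr [254.9 236. ] bbox [250 229  11  14] axis ang -16.6 ratio 1.26 rect ((13.0, 10.0), 90.0) exp b,t [255.7 240.1] [255.7 226.9]
```

```bash
python3 -m pendant '[[0,-0.02,0,0,0,0,0],[0,-0.04,0,0,0,0,0],[0,-0.06,0,0,0,0,0],[0,-0.08,0,0,0,0,0],[0,-0.1,0,0,0,0,0],[0,-0.12,0,0,0,0,0],[0,-0.145,0,0,0,0,0],[0,-0.17,0,0,0,0,0]]' | grep -E 'force|posit|wid'
python3 -m pendant '[[0,-0.02,0,0,0,0,0],[0,-0.04,0,0,0,0,0],[0,-0.06,0,0,0,0,0],[0,-0.08,0,0,0,0,0],[0,-0.1,0,0,0,0,0],[0,-0.12,0,0,0,0,0],[0,-0.145,0,0,0,0,0],[0,-0.17,0,0,0,0,0]]' | grep -E 'force|posit|wid'
python3 - <<'E'
from h import *
s,R=st(); print(lane(s['position'])); lean(s['position'][:2])
E
```

```text
position: [0.5589, -0.0453, 0.0182]
force: [-1.3, -6.7, 10.1]
width: 0.428
grip_force: 31.1
position: [0.5734, 0.0381, 0.0182]
force: [-1.7, -7.5, 11.5]
width: 0.426
grip_force: 31.3
t 46.1 p [0.5734 0.0381 0.0182] F [-1.7 -7.5 11.5] w 0.426 g 31.3 yaw -10.11 zax [-0.001 -0.001 -1.   ]
[-0.00295889 -0.0114349 ]
area 84 ctr [205.  211.9] bbox [200 207  10  11] axis ang -45.8 ratio 1.22 rect ((10.0, 9.0), 90.0) exp b,t [221.  224.8] [220.5 212.3]
```

```bash
python3 -m pendant '[[0,0,0,0,0,0,55],[0,0,0,0,0,0,62],[0,0,0,0,0,0,62],[0,0,0,0,0,0,62],[0,0,-0.06,0,0,0,62],[0,0,-0.14,0,0,0,62],[0,0,-0.22,0,0,0,62],[0,0.08,-0.24,0,0,0,62]]' | grep -E 'force|posit|wid'
python3 -m pendant '[[0,0.02,0,0,0,-0.08,0],[0,0.02,0,0,0,-0.16,0],[0,0.02,0,0,0,-0.24,0],[0,0.02,0,0,0,-0.32,0],[0,0.02,0,0,0,-0.4,0],[0,0.02,0,0,0,-0.48,0],[0,0.02,0,0,0,-0.56,0],[0,0.02,0,0,0,-0.56,0]]' | grep -E 'force|posit|wid'
python3 -m pendant '[[0,0,0,0,0,-0.08,0],[0,0,0,0,0,-0.16,0],[0,0,0,0,0,-0.24,0],[0,0,0,0,0,-0.32,0],[0,0,0,0,0,-0.4,0],[0,0,0,0,0,-0.437,0],[0,0,0,0,0,-0.437,0],[0,0,0,0,0,-0.437,0]]' | grep -E 'force|posit|wid'
python3 - <<'E'
from h import *
row(*world(0,-.065),.0085,79.57); c=wcam(); asc(c,30,240,190,320,5)
for l in (-.012,.0,.081): print(l,proj(c,[*world(0,l),.067]))
E
```

```text
position: [0.5718, 0.0023, 0.1431]
force: [2.6, -0.4, 0.5]
width: 0.622
grip_force: 0.0
position: [0.565, -0.0114, 0.1371]
force: [-0.4, -0.3, 1.0]
width: -0.001
grip_force: 0.0
position: [0.5653, -0.0113, 0.1373]
force: [0.2, -0.8, -1.2]
width: -0.0
grip_force: 0.0
t 48.1 p [ 0.5653 -0.0113  0.1373] F [ 0.2 -0.8 -1.2] w -0.0 g 0.0 yaw 79.29 zax [-0.  0. -1.]
row [-0.007  0.004  0.258] [-0.    -0.    -0.003]
.........--######.+-------
..........-######.+-------
..----....-#####..+#####--
.........B.####.B.++++.+--
..-..-....B....BB.+##..#--
..........BBBBBB-.+###-#--
......-...-B.BBB-.+#####--
..........--..---.+-------
..........-------.+-------
..........-------.+-------
..........-------.+-------
..........-------.+-------
...........------.+-------
............-----.#-------
............-----.#-------
.............----.+-------
..............---.#-------
...............--.#-------
............--.B-.#-------
..........----++..#-------
.......-..-----#...-------
.........------##..-------
.........-------+..-------
..........------...-------
..........------...-------
............--.--..-------
...........-------#-------
-------..---------#-------
--------#---------#-------
-------+#---------#-------
-------.----------+-------
--------#---------#-------
--------#---------#-------
--------#---------#++##---
----+##+#--------++####---
----+.###--------++#-.#---
----+-###--------++####---
-----++-#--------++-------
--------#.-------++-------
-------.#.-------++-------
-------.+---------#-------
------.-#--.....--#.------
-0.012 [257.11012682 142.09500578]
0.0 [257.05859096 127.55425572]
0.081 [256.65366146  19.60364973]
```

```bash
python3 -m pendant '[[-0.007,0.004,0.06,0,0,-0.003,0],[-0.007,0.004,0.12,0,0,-0.003,0],[-0.007,0.004,0.18,0,0,-0.003,0],[-0.007,0.004,0.23,0,0,-0.003,0],[-0.007,0.004,0.258,0,0,-0.003,0],[-0.007,0.004,0.258,0,0,-0.003,0],[0.008,0.004,0.258,0,0,-0.003,0],[0.022,0.004,0.258,0,0,-0.003,0]]' | grep -E '^force|posit'
for i in 1 2 3; do python3 -m pendant '[[0.004,0,0,0,0,0,0],[0.008,0,0,0,0,0,0],[0.012,0,0,0,0,0,0],[0.016,0,0,0,0,0,0],[0.02,0,0,0,0,0,0],[0.024,0,0,0,0,0,0],[0.028,0,0,0,0,0,0],[0.032,0,0,0,0,0,0]]' | grep -E '^force|posit'; done
python3 - <<'E'
from h import *
s,R=st(); print(lane(s['position'])); c=wcam(); asc(c,100,290,190,320,6)
for l in (.02,.03,.04): print(l,proj(c,[*world(0,l),.067]))
E
```

```text
position: [0.5704, -0.0005, 0.0094]
force: [-0.6, 0.8, 0.1]
position: [0.5724, 0.0149, 0.0086]
force: [-0.4, -0.9, 0.5]
position: [0.5751, 0.0309, 0.0084]
force: [-0.7, -1.4, 1.1]
position: [0.578, 0.0466, 0.0085]
force: [-0.8, -0.9, 0.8]
t 50.9 p [0.578  0.0466 0.0085] F [-0.8 -0.9  0.8] w -0.001 g 0.8 yaw 79.84 zax [ 0.  0. -1.]
[ 2.20531872e-05 -2.23798955e-03]
--------------#####-##
--------------#####+##
---.----------########
---.----------##.#####
---..---------#+.#####
---...---------..#####
..-....------.+-.##+++
..-...........++.##+++
..-...........+..##+++
..-............-.##+++
..-.....BBBBB..+.##+++
..-....BBBBBBB...##+++
..--..BBBBBBBBB..##+-.
..--.BB......BB..##...
..--.B.-----..BB.-#...
..--B.--------.B.--...
..--.----------..-....
..-------------..-....
..--------------.-....
..--------------.-.---
..--------------.--+--
..--------------.-----
---------------..-----
++--.----------..--+-+
++.-.+--------..+#-+++
+++#.++.---.....+#++++
++-#-+-.........+#++++
+++#-+..........##----
+++#--...........#----
..-#+............#---.
...................-..
......................
0.02 [255.48445203 238.15121568]
0.03 [255.59211695 216.32952163]
0.04 [255.70501878 193.35217479]
```

```bash
python3 -m pendant '[[0.004,0,0,0,0,0,0],[0.008,0,0,0,0,0,0],[0.012,0,0,0,0,0,0],[0.016,0,0,0,0,0,0],[0.018,0,0,0,0,0,0],[0.02,0,0,0,0,0,0],[0.022,0,0,0,0,0,0],[0.022,0,0,0,0,0,0]]' | grep -E '^force|posit'; for i in 1 2 3; do python3 -m pendant '[[0.002,0,0,0,0,0,0],[0.004,0,0,0,0,0,0],[0.004,0,0,0,0,0,0]]' | grep -E '^force|posit'; done
```

```text
position: [0.5798, 0.0574, 0.0083]
force: [-0.4, -0.8, 0.4]
position: [0.5797, 0.0579, 0.0085]
force: [-1.5, -9.1, 2.9]
position: [0.5796, 0.0582, 0.0087]
force: [-3.2, -19.1, 6.3]
position: [0.5794, 0.0586, 0.0089]
force: [-5.3, -29.0, 11.3]
```

```bash
python3 -m pendant '[[-0.012,0,0,0,0,0,0],[-0.05,0,0,0,0,0,0],[-0.08,0,-0.06,0,0,0,0],[-0.12,0,-0.14,0,0,0,0],[-0.18,0,-0.22,0,0,0,0],[-0.26,0,-0.25,0,0,0,0],[-0.34,0,-0.25,0,0,0,65],[-0.4,0,-0.25,0,0,0,65]]' 30 | grep -E '^force|posit'
python3 -m pendant '[[-0.08,-0.02,0,0,0,0.08,65],[-0.16,-0.04,0,0,0,0.16,65],[-0.24,-0.06,0,0,0,0.24,65],[-0.32,-0.08,0,0,0,0.32,65],[-0.36,-0.1,0,0,0,0.4,65],[-0.36,-0.1,0,0,0,0.48,65],[-0.36,-0.1,0,0,0,0.56,65],[-0.36,-0.1,0,0,0,0.56,65]]' | grep -E '^force|posit'
python3 -m pendant '[[0,0,0,0,0,0.08,65],[0,0,0,0,0,0.16,65],[0,0,0,0,0,0.24,65],[0,0,0,0,0,0.32,65],[0,0,0,0,0,0.4,65],[0,0,0,0,0,0.44,65],[0,0,0,0,0,0.44,65]]' | grep -E '^force|posit'
python3 - <<'E'
from h import *
t=cam('top','t14.png')
for q in caps(t): print(q[0],q[1],q[2],lane(q[2]).round(4))
row(.449,-.3667,.018,-10.43); c=wcam('w14.png'); print(proj(c,[.449,-.3667,.067])); asc(c,60,300,60,440,6)
E
```

```text
position: [0.5468, -0.1354, 0.136]
force: [0.8, 0.8, 0.9]
position: [0.4644, -0.3026, 0.1334]
force: [0.3, 0.3, 0.1]
position: [0.4651, -0.3016, 0.1335]
force: [-0.1, 0.3, -0.2]
[371.12121212 267.95454545] 66 [ 0.3601 -0.4448  0.067 ] [-0.1253 -0.525 ]
[245.17777778 381.08888889] 45 [ 0.0597 -0.0785  0.067 ] [-0.4871 -0.2191]
t 54.3 p [ 0.465  -0.3017  0.1335] F [ 0.5 -0.6  0.2] w 0.65 g 0.0 yaw -9.87 zax [ 0.  0. -1.]
row [-0.009  0.134  0.231] [-0.    -0.     0.006]
[330.82000975 203.98836603]
-----------------------------------------------------------.....
-----------------------------------------------------------.....
-----------------------------------------------------------.....
-----------------------------------------------------------.....
-----------------------------------------------------------.....
-----------------------------------------------------------.....
.----------------------------------------------------------.....
-----------------------------------------------------------.....
-----------------------------------------------------------.....
--------------
[... 1300 characters left out ...]
................--------------.P-####--------.....
---------....................------------...PPP+##---------.....
--------.....--..............------------.....PPP----------.....
--------....-----...........-------------......PP----------.....
--------....-------.........-------------......PPP---------.....
-------....-------.........--------------.......PP---------.....
-------....------.........---------------.......PPP--------.....
------.....----...........----------------........P--------.....
------........-..........-----------------.........---..........
------...................-----------------......................
-----...................------------------......................
```

```bash
python3 - <<'E'
from h import *
c=wcam(); im=c['image'].astype(int)
m=((im.min(2)>160)&(im.max(2)-im.min(2)<30)).astype(np.uint8); m[:,:300]=0; m[:180]=0;m[260:]=0;m[:,400:]=0
ys,xs=np.nonzero(m); print(len(xs),xs.min(),xs.max(),ys.min(),ys.max()); u,v=(xs.min()+xs.max())/2,(ys.min()+ys.max())/2
X=onz(c,u,v,.067); print('C',X,lane(X)); row(*X[:2],.018,-10.43)
p=(im[:,:,2]-im[:,:,1]>30).astype(np.uint8); ys,xs=np.nonzero(p); print('purple',xs.min(),xs.max(),ys.min(),ys.max()); print('pur proj',proj(c,[.375,-.371,.067]),proj(c,[.375,-.371,.0]))
asc(c,180,300,310,400,3)
E
```

```text
770 336 367 212 242
C [ 0.42352677 -0.38348108  0.067     ] [-0.07405661 -0.45317576]
t 54.4 p [ 0.4649 -0.3018  0.1335] F [-0.8 -0.8  0.3] w 0.649 g 0.0 yaw -9.9 zax [ 0.  0. -1.]
row [-0.054  0.175  0.231] [-0.    -0.     0.006]
purple 322 362 233 278
pur proj [341.98508089 274.61966075] [325.51031233 243.44995084]
------------------------------
------------------------------
------------------------------
-------...--------------------
-----.B.BBB.------------------
---..B.BBBBBB-----------------
-......BBBBBBB----------------
-.......BBBBBBB---------------
.......BBBBBBBBB--------------
......BBBB......B-------------
......BB......-...------------
......BB...-+####+------------
......B...-#######+-----------
-....BB..-#########+----------
--....B..+##########----------
------...###########----------
------...###########----------
--------.##########+----------
-----.PPP+#########-----------
....PPPPP.########------------
.....PPPPPP+####+-------------
.....PPPPPPPP-----------------
........PPPPP.----------------
.........PPPPP----------------
..........PPPPP---------------
..........PPPPP.--------------
...........PPPPP--------------
............PPPP--------------
............PPPP.-------------
.............PPPP-------------
.............PPPPP------------
...............PPP------------
.................P------------
..................--------....
..................------......
......................--......
..............................
-.............................
-.............................
-.............................
```

```bash
python3 -m pendant '[[-0.03,0.08,0,0,0,0,65],[-0.05,0.15,0,0,0,-0.006,65],[-0.05,0.167,0.02,0,0,-0.006,65],[-0.05,0.167,0.08,0,0,-0.006,65],[-0.05,0.167,0.14,0,0,-0.006,65],[-0.05,0.167,0.19,0,0,-0.006,65],[-0.05,0.167,0.22,0,0,-0.006,65],[-0.05,0.167,0.234,0,0,-0.006,65]]' 30 | grep -E '^force|posit|wid'
python3 -m pendant '[[0,0,0,0,0,0,65],[0,0,0,0,0,0,0],[0,0,0,0,0,0,0],[0,0,0,0,0,0,0],[0,0,0,0,0,0,0],[0,0,0,0,0,0,0],[0,0,0,0,0,0,0]]' 30 | grep -E 'force|posit|wid'
python3 - <<'E'
from h import *
s,R=st(); print(lane(s['position'])); c=wcam(); asc(c,180,330,180,330,5); p=s['position']; print(proj(c,[p[0],p[1],.067])); lean(p[:2])
E
```

```text
position: [0.4242, -0.3785, 0.0138]
force: [-0.3, -0.1, 0.4]
width: 0.649
position: [0.4261, -0.3805, 0.0175]
force: [0.3, -1.1, 3.9]
width: 0.432
grip_force: 30.5
t 55.6 p [ 0.4261 -0.3805  0.0175] F [ 0.3 -1.1  3.9] w 0.432 g 30.5 yaw -9.61 zax [ 0.002 -0.001 -1.   ]
[-0.07206773 -0.44978821]
++++++-++++----+----------+++-
++++++++++++--------------+++-
+++++++++++++------------+++--
++++++++++++--------------++++
++.......++++--...-------+++++
..............BBBBB.------++++
............B.BBBBBBB--+--++++
............BBBBBBBBB.---+++++
...........BBBBBBBBBBB...-++++
...........BBBBBBBBBBB....++++
..........BBBBBBBBBBBB....++++
..........BB......BBBB....++++
..........B......--.BB....++++
.........B....-..--..B.....-++
...........-------...B......++
..........----------.........+
.........-----------.........+
.........-------------.......-
.........-------------........
.........-------------........
.........-------------........
.........------------P-.......
..........----------PP-.......
...........--------PPP-.......
............P.---.PPPP-.......
............PPPPPPPPPP........
............PPPPPPPPPPP--.....
............PPPPPPPPPPP-......
..........-PPPPPPPPPPPP-......
.........--PPPPPPPPPPPP-......
[256.0600758  271.01502754]
area 122 ctr [310.4 276.1] bbox [306 268  10  16] axis ang -7.5 ratio 1.66 rect ((14.884167671203613, 9.054535865783691), 82.87498474121094) exp b,t [308.3 280.2] [309.2 265.4]
```

```bash
python3 -m pendant '[[0.006,-0.015,-0.002,0,0,0.009,0],[0.012,-0.035,-0.002,0,0,0.009,0],[0.018,-0.06,-0.002,0,0,0.009,0],[0.024,-0.085,-0.002,0,0,0.009,0],[0.03,-0.11,-0.002,0,0,0.009,0],[0.036,-0.135,-0.002,0,0,0.009,0],[0.042,-0.16,-0.002,0,0,0.009,0],[0.048,-0.18,-0.002,0,0,0.009,0]]' | grep -E 'force|posit|wid'
python3 -m pendant '[[0.006,-0.02,0,0,0,0,0],[0.012,-0.045,0,0,0,0,0],[0.018,-0.067,0,0,0,0,0],[0.024,-0.09,0,0,0,0,0],[0.03,-0.112,0,0,0,0,0],[0.036,-0.135,0,0,0,0,0],[0.042,-0.157,0,0,0,0,0],[0.048,-0.18,0,0,0,0,0]]' | grep -E 'force|posit|wid'
python3 -m pendant '[[0.006,-0.02,0,0,0,0,0],[0.012,-0.045,0,0,0,0,0],[0.018,-0.067,0,0,0,0,0],[0.024,-0.09,0,0,0,0,0],[0.03,-0.112,0,0,0,0,0],[0.036,-0.135,0,0,0,0,0],[0.042,-0.157,0,0,0,0,0],[0.042,-0.16,0,0,0,0,0]]' | grep -E 'force|posit|wid'
python3 - <<'E'
from h import *
s,R=st(); print(lane(s['position'])); lean(s['position'][:2]); row(*world(0,-.17),.018,-10.43)
E
```

```text
position: [0.4647, -0.2936, 0.0176]
force: [-1.1, -2.0, 3.4]
width: 0.427
grip_force: 30.5
position: [0.5045, -0.2101, 0.0176]
force: [-1.1, -5.3, 5.3]
width: 0.427
grip_force: 30.8
position: [0.5398, -0.1342, 0.0175]
force: [-2.0, -4.2, 4.9]
width: 0.425
grip_force: 30.9
t 57.7 p [ 0.5398 -0.1342  0.0175] F [-2.  -4.2  4.9] w 0.425 g 30.9 yaw -10.36 zax [ 0.  0. -1.]
[-0.00478749 -0.18697817]
area 131 ctr [255.9 237.1] bbox [251 230  11  14] axis ang -13.9 ratio 1.22 rect ((13.0, 10.0), 90.0) exp b,t [256.3 241.1] [256.3 227.9]
t 57.8 p [ 0.5395 -0.1345  0.0174] F [-1.   0.7  5.6] w 0.424 g 30.4 yaw -10.35 zax [-0.  0. -1.]
row [ 0.01  -0.035 -0.001] [-0.     0.     0.001]
```

```bash
python3 -m pendant '[[0.006,-0.015,0,0,0,0,0],[0.01,-0.033,0,0,0,0,0],[0.01,-0.051,0,0,0,0,0],[0.01,-0.069,0,0,0,0,0],[0.01,-0.087,0,0,0,0,0],[0.01,-0.105,0,0,0,0,0],[0.01,-0.123,0,0,0,0,0],[0.01,-0.142,0,0,0,0,0]]' | grep -E 'force|posit|wid'
python3 -m pendant '[[0,-0.018,0,0,0,0,0],[0,-0.036,0,0,0,0,0],[0,-0.054,0,0,0,0,0],[0,-0.072,0,0,0,0,0],[0,-0.09,0,0,0,0,0],[0,-0.108,0,0,0,0,0],[0,-0.126,0,0,0,0,0],[0,-0.142,0,0,0,0,0]]' | grep -E 'force|posit|wid'
python3 -m pendant '[[0,0,0,0,0,0,55],[0,0,0,0,0,0,62],[0,0,0,0,0,0,62],[0,0,0,0,0,0,62],[0,0,-0.06,0,0,0,62],[0,0,-0.14,0,0,0,62],[0,0,-0.22,0,0,0,62],[0,0.08,-0.24,0,0,0,62]]' | grep -E 'force|posit|wid'
python3 -m pendant '[[0,0.02,0,0,0,-0.08,0],[0,0.02,0,0,0,-0.16,0],[0,0.02,0,0,0,-0.24,0],[0,0.02,0,0,0,-0.32,0],[0,0.02,0,0,0,-0.4,0],[0,0.02,0,0,0,-0.48,0],[0,0.02,0,0,0,-0.56,0],[0,0.02,0,0,0,-0.56,0]]' | grep -E 'posit|wid'
python3 -m pendant '[[0,0,0,0,0,-0.08,0],[0,0,0,0,0,-0.16,0],[0,0,0,0,0,-0.24,0],[0,0,0,0,0,-0.32,0],[0,0,0,0,0,-0.4,0],[0,0,0,0,0,-0.437,0],[0,0,0,0,0,-0.437,0],[0,0,0,0,0,-0.437,0]]' | grep -E 'posit|wid'
python3 - <<'E'
from h import *
row(*world(0,-.1),.0085,79.57); c=wcam(); asc(c,0,240,190,320,6)
for l in (-.06,-.045,-.03,.005,.043): print(l,proj(c,[*world(0,l),.067]))
E
```

```text
position: [0.5568, -0.0666, 0.0175]
force: [-1.3, -3.9, 5.4]
width: 0.426
grip_force: 30.8
position: [0.5695, 0.0033, 0.0175]
force: [-0.1, -4.7, 4.8]
width: 0.426
grip_force: 30.9
position: [0.567, -0.0333, 0.1432]
force: [1.8, -0.4, 1.2]
width: 0.624
grip_force: 0.0
position: [0.5604, -0.0468, 0.1373]
width: 0.004
position: [0.5605, -0.0466, 0.1373]
width: 0.003
t 61.1 p [ 0.5605 -0.0466  0.1373] F [0.1 0.3 0.6] w 0.003 g 0.0 yaw 79.02 zax [-0.  0. -1.]
row [-0.006  0.001  0.258] [-0.    -0.    -0.006]
-+++++.B.....B-+++++--
-+.+++..B..BBB-+++.+--
-+.+++..####..-+++.+--
-+++++.-#####--+++++--
.----..--####--+------
.......---###+-+------
.......---###.-+------
........--###B-+------
.......B.-##.B-+------
............B--+------
.........BBBB--#------
..........B.---#------
.........------#------
.........------#------
.........------+------
.........------#------
..........-----#------
..........-----+------
...........----+------
............--++------
..........BB--++------
........B---..++------
........-----B..------
.......B-----+..------
........------..------
........-----...------
.........-----.-------
----....------++...---
---###.-------++###---
---..##.------++#.+---
---####.------++###---
------#.------+-------
------#.------+-------
------#.------#-------
-----.#--------#------
-----+#--------#------
----.#----------#-----
----+#----------++----
----#------------#----
---++----....----++---
-0.06 [254.98767501 156.74959301]
-0.045 [254.80197653 139.00794259]
-0.03 [254.60991418 120.67424541]
0.005 [254.13687047  75.59015612]
0.043 [253.58467361  23.09910936]
```

```bash
python3 -m pendant '[[-0.006,0.001,0.06,0,0,-0.006,0],[-0.006,0.001,0.12,0,0,-0.006,0],[-0.006,0.001,0.18,0,0,-0.006,0],[-0.006,0.001,0.23,0,0,-0.006,0],[-0.006,0.001,0.258,0,0,-0.006,0],[-0.006,0.001,0.258,0,0,-0.006,0],[0.008,0.001,0.258,0,0,-0.006,0],[0.022,0.001,0.258,0,0,-0.006,0]]' | grep -E '^force|posit'
for i in 1 2 3; do python3 -m pendant '[[0.004,0,0,0,0,0,0],[0.008,0,0,0,0,0,0],[0.012,0,0,0,0,0,0],[0.016,0,0,0,0,0,0],[0.02,0,0,0,0,0,0],[0.024,0,0,0,0,0,0],[0.028,0,0,0,0,0,0],[0.032,0,0,0,0,0,0]]' | grep -E '^force|posit'; done
python3 - <<'E'
from h import *
s,R=st(); print(lane(s['position'])); c=wcam(); asc(c,100,290,190,320,6)
for l in (-.02,-.01,0.): print(l,proj(c,[*world(0,l),.067]))
E
```

```text
position: [0.5641, -0.0356, 0.0094]
force: [0.4, 0.4, 0.3]
position: [0.5661, -0.02, 0.0085]
force: [-0.3, -2.4, 1.6]
position: [0.5689, -0.0041, 0.0085]
force: [-0.4, -1.5, -0.1]
position: [0.5717, 0.0116, 0.0085]
force: [-0.4, -2.1, 1.6]
t 63.8 p [0.5717 0.0116 0.0085] F [-0.4 -2.1  1.6] w -0.005 g 0.9 yaw 79.84 zax [-0.  0. -1.]
[ 0.00016105 -0.03774926]
.-------------##.##-++
.-------------##.##+++
.--------------#.##-++
.--------------#.##-++
.--.-----------+.##-++
.--.-----------+.##+++
..-..----------+.##+-+
.......-----..+-.--+++
..-...........--.##+-+
..-............-.##+-+
..-.....BBBBB....##+--
..-....BBBBBBB...##+++
..--..BBBBBBBBB..##+..
..--.BB......BB..##...
..--.B.------.BB.-+...
..--B.--------.B.--...
..--.----------..-....
..--------------.-....
....------------......
..--------------.-..++
..--------------.----+
..--------------.----+
++--.----------..----+
+---.----------.+#-+++
+-.-.---------..+#++++
--+#.--..--.....+#++++
+--#---.........+#++++
+--#-+..........+#++++
+++#-+...........#++++
...#+............#.-..
...................-..
......................
-0.02 [255.1133723  247.58075832]
-0.01 [255.21068094 226.26330508]
0.0 [255.31296121 203.8099881 ]
```

```bash
python3 -m pendant '[[0.004,0,0,0,0,0,0],[0.008,0,0,0,0,0,0],[0.012,0,0,0,0,0,0],[0.016,0,0,0,0,0,0],[0.017,0,0,0,0,0,0],[0.018,0,0,0,0,0,0],[0.018,0,0,0,0,0,0],[0.018,0,0,0,0,0,0]]' | grep -E '^force|posit'; for i in 1 2 3; do python3 -m pendant '[[0.002,0,0,0,0,0,0],[0.004,0,0,0,0,0,0],[0.004,0,0,0,0,0,0]]' | grep -E '^force|posit'; done
```

```text
position: [0.5729, 0.0202, 0.0082]
force: [-0.5, -1.3, -1.2]
position: [0.573, 0.0208, 0.0084]
force: [-1.9, -11.2, 0.8]
position: [0.5727, 0.0211, 0.0085]
force: [-4.6, -21.3, 3.4]
position: [0.5728, 0.0215, 0.0087]
force: [-5.8, -31.7, 7.0]
```

```bash
python3 -m pendant '[[-0.012,0,0,0,0,0,0],[-0.05,0,0,0,0,0,0],[-0.09,0,-0.05,0,0,0,0],[-0.13,0,-0.12,0,0,0,0],[-0.15,0,-0.2,0,0,0,0],[-0.15,0,-0.28,0,0,0,0],[-0.15,0,-0.36,0,0,0,0],[-0.15,0,-0.44,0,0,0,0]]' 100 | grep -E '^force|posit'
python3 -m pendant '[[-0.08,-0.04,-0.08,0,0,0,0],[-0.16,-0.08,-0.16,0,0,0,0],[-0.24,-0.16,-0.22,0,0,0,0],[-0.24,-0.24,-0.22,0,0,0,0],[-0.24,-0.3,-0.22,0,0,0,0],[-0.24,-0.3,-0.22,0,0,0,0]]' | grep -E '^force|posit'
python3 - <<'E'
from h import *
t=cam('top','t15.png')
for q in caps(t): print(q[0],q[1],q[2],lane(q[2]).round(4))
im=t['image']; x,y=proj(t,[*world(0,.04),.04]).astype(int); 
cr=im[y-35:y+35,x-115:x+60,::-1]; print(x-115,y-35)
cv2.imwrite('pics/t15b.png',cv2.resize(cr,None,fx=4.5,fy=4.5,interpolation=cv2.INTER_CUBIC)); print(cr.shape)
asc(t,170,225,70,240,2)
E
```

```text
position: [0.5609, -0.0476, 0.2307]
force: [1.1, -0.0, 0.3]
position: [0.3901, -0.1395, 0.3397]
force: [0.0, -0.3, 0.9]
[185.72941176 193.36470588] 85 [0.5802 0.088  0.067 ] [-0.0053  0.0389]
71 157
(70, 175, 3)
+-.-----+++++++-.Y.------------------------------------------------------------------
+-.Y----++++--.YYYY------------------------------------------------------------------
++.Y+--+++--.YYYYYY----------------.-------------------------------------------------
+-.B.++--.YYYYYYYYY.----------------------------------+------------------------------
.....--.YYYYYYYYY.------------------------------------+.++---------------------------
.....YYYYYYYYYY.--------------------------------------+-+----------------------------
.....------Y.------------------------------------.+--++++----------------------------
..-++++++++--------------------------------------+---++++-+--------------------------
-+++++++++++++----------------------------------++++++..---++++-----------------+-++-
+++--------++++---------------------------------++++++-.----.---+++++-+---------+.+--
+------+++++-+++------------
[... 819 characters left out ...]
+++-+-------
-----------------++-.--------------------------------+----------------.-..---++++++--
----------------+++-..------------------------------------------------------.+------+
----------------++-...-------------------------------------------------------++++--.-
---------------+++-...-------------------------------------------------------+--+---.
-+-------------+++....-------------------------------------------------------+-++----
-------------++++-....----------------------------------------------------------+----
------------++++-.....---------------------------------------------------------------
+----------++++-......---------------------------------------------------------------
```

```bash
python3 - <<'E'
from h import *
L=[.589,.127]; e,a,fo=ik(L,.22); pt=e+(np.array(L)-e)*.295/.22; print('target elbow',e,a,fo,'peg',pt)
A=np.array([.460,.2886]); d=pt-A; print(np.hypot(*d),np.degrees(np.arctan2(d[1],d[0])))
for f in np.linspace(0,1,6):
    p=A+f*d; e2,a2,f2=ik(p,.295); print(p.round(3),e2.round(3),round(a2),round(f2,2),(e2+(p-e2)*.22/.295).round(3))
row(.46,.2886,.35,23)
E
```

```text
target elbow [0.63725619 0.34164235] 143.89382584131 0.4090271757713171 peg [0.57254902 0.05382647]
0.26035724118173675 -64.3872196908606
[0.46  0.289] [0.727 0.414] 114 0.03 [0.528 0.32 ]
[0.483 0.242] [0.723 0.412] 115 0.19 [0.544 0.285]
[0.505 0.195] [0.711 0.406] 118 0.31 [0.557 0.248]
[0.528 0.148] [0.691 0.394] 124 0.38 [0.569 0.21 ]
[0.55  0.101] [0.665 0.373] 133 0.42 [0.579 0.17 ]
[0.573 0.054] [0.637 0.342] 144 0.41 [0.589 0.127]
t 66.5 p [ 0.3867 -0.1393  0.3402] F [-4.3  1.2 -0.6] w 0.002 g 0.0 yaw 79.79 zax [-0.    -0.001 -1.   ]
row [ 0.868 -0.007 -0.02 ] [0.    0.    0.631]
```

```bash
python3 -m pendant '[[0.08,0,0,0,0,0,60],[0.16,0,0,0,0,0,60],[0.24,0,0,0,0,0,60],[0.32,0,0,0,0,0,60],[0.4,0,0,0,0,0,60],[0.48,0,0,0,0,0,60],[0.52,0,0,0,0,0,60],[0.52,0,0,0,0,0,60]]' | grep -E 'posit'
python3 -m pendant '[[0.08,-0.004,0,0,0,0.08,60],[0.16,-0.004,0,0,0,0.16,60],[0.24,-0.004,0,0,0,0.24,60],[0.3,-0.004,0,0,0,0.32,60],[0.34,-0.004,0,0,0,0.4,60],[0.348,-0.005,0,0,0,0.48,60],[0.348,-0.005,0,0,0,0.56,60],[0.348,-0.005,0,0,0,0.6,60]]' | grep -E 'posit'
python3 -m pendant '[[0,0,0,0,0,0,60],[0,0,0,0,0,0,60]]' | grep -E 'posit'
python3 - <<'E'
from h import *
row(.46,.2886,.234,25.6); c=wcam('w16.png'); print(proj(c,[.46,.2886,.274]))
im=c['image']; m=(im.max(axis=2)<45).astype(np.uint8); m[245:]=0
n,l,S,C=cv2.connectedComponentsWithStats(m)
for i in range(1,n):
    if 300<S[i,4]<3000: print(S[i],C[i].round(1))
asc(c,130,250,200,320,4)
E
```

```text
position: [0.4387, 0.1206, 0.3386]
position: [0.4663, 0.2887, 0.3382]
position: [0.4664, 0.2881, 0.3385]
t 68.0 p [0.4664 0.2881 0.3385] F [-0.4 -0.7  1. ] w 0.6 g 0.0 yaw 26.0 zax [-0.  0. -1.]
row [-0.011 -0.007  0.209] [-0.    -0.     0.004]
[251.74878623 205.95758495]
[232  22  32  24 708] [247.5  33.4]
[358 123  46  50 463] [376.2 145.9]
[229 177  26  36 748] [241.4 194.1]
[142 208  27  37 329] [154.8 223.4]
.+++++++++++++########++##++--
-++++++++++++#########-+##+--+
-.+++++++++++########+++#++-+-
---++++++++##########-+##+--+-
----+++++###########-+##++----
-----++++##########-++##+-----
------+++########+-+###+------
.-------+++##+++-++###++------
..-----##+...-+++####+--------
...----+-+#++######++-----.---
...--..----#####-++++----.-+++
...----..........--+----.----+
...---++......-++------.-----+
...----+......+++--+---.-----+
...--+++......++--+----.------
...-++++......+---------------
...-++++......++---+----------
....+++-......----------------
....+++-......----------------
....+++-.....----------------+
....++-+-.....--------------++
....++-+++-++Y--------------++
....+--+++-+--Y------------+--
....+--+++-+--..-----+------+-
....--++++-----Y--------+-+---
...---++++----+-Y---+-+++-+---
-..---++++------.------+-+----
...---+++---+--+-Y---++---....
...--.-.--------------+---....
...-..-....+--+-----------....
```

```bash
python3 - <<'E'
from h import *
c=wcam(); X=onz(c,242,200,.274); print(X); row(*X[:2],.232,25.6)
t=cam('top'); print(proj(t,[*X[:2],.274])); asc(t,215,250,70,115,1)
E
```

```text
[0.46124749 0.29858589 0.274     ]
t 68.1 p [0.4664 0.288  0.3386] F [-0.3  0.5 -0.7] w 0.597 g 0.0 yaw 25.97 zax [ 0.  0. -1.]
row [-0.    -0.024  0.213] [-0.    -0.     0.004]
[ 87.16162162 232.2051843 ]
..........--................--++++++--......-
...B........................--++++++-.......-
......B......................++++++-........-
.........................B...++++++-........-
B............................+++++--........-
...........................--+++---.........-
..........................-++++++-..........-
.........................-+++--+-...........-
........................-++------...........-
........................-++-................-
........................---.................-
...............----.....-..................--
..............---------....................--
.B...........----.....-....................--
............---..........................----
........-.---............................----
........-.----...........................----
.....................B..................-----
.......................................------
B.......................B.............-------
...B....B......................B.....--------
.........B...........................--------
...BB.................................-------
..B..B...........B....................-------
BB..........B.........................-------
........B.B............................------
.......................................------
.........B............................-------
....B....B..........................---------
.........B..........................---------
...B.B.............................----------
......B...........................-----------
....B..B.........................------------
....B........................-..-------------
...........................------------------
```

```bash
python3 -m pendant '[[0,-0.024,0.05,0,0,0,60],[0,-0.024,0.12,0,0,0,60],[0,-0.024,0.18,0,0,0,60],[0,-0.024,0.21,0,0,0,60],[0,-0.024,0.21,0,0,0,0],[0,-0.024,0.21,0,0,0,0],[0,-0.024,0.21,0,0,0,0],[0,-0.024,0.21,0,0,0,0]]' 100 | grep -E 'force|posit|wid'
python3 -m pendant '[[0,0,0,0,0,0,0],[0,0,0,0,0,0,0],[0,0,0,0,0,0,0],[0,0.01,0,0,0,0,0],[0,0.02,0,0,0,0,0],[0,0.03,0,0,0,0,0],[0,0.04,0,0,0,0,0],[0,0.05,0,0,0,0,0]]' | grep -E 'force|posit|wid'
python3 -m pendant '[[0,0.012,0,0,0,0,0],[0,0.024,0,0,0,0,0],[0,0.036,0,0,0,0,0],[0,0.048,0,0,0,0,0],[0,0.06,0,0,0,0,0],[0,0.072,0,0,0,0,0],[0,0.084,0,0,0,0,0],[0,0.096,0,0,0,0,0]]' | grep -E 'force|posit|wid'
```

```text
position: [0.4617, 0.2994, 0.2348]
force: [-1.1, 0.3, -2.5]
width: 0.215
grip_force: 97.9
position: [0.4724, 0.2775, 0.2346]
force: [-3.5, 5.2, 5.0]
width: 0.209
grip_force: 98.7
position: [0.4942, 0.2332, 0.2347]
force: [-4.5, -0.1, 8.1]
width: 0.206
grip_force: 99.2
```

```bash
python3 -m pendant '[[0,0,0,0,0,0,45],[0,0,0,0,0,0,45],[-0.008,0,0,0,0,0,45],[-0.008,0,0,0,0,0,45],[-0.008,0,0,0,0,0,0],[-0.008,0,0,0,0,0,0],[-0.008,0,0,0,0,0,0],[-0.008,0,0,0,0,0,0]]' 100 | grep -E 'force|posit|wid'
python3 -m pendant '[[0,0.012,0,0,0,0,0],[0,0.024,0,0,0,0,0],[0,0.036,0,0,0,0,0],[0,0.048,0,0,0,0,0],[0,0.06,0,0,0,0,0],[0,0.072,0,0,0,0,0],[0,0.084,0,0,0,0,0],[0,0.096,0,0,0,0,0]]' | grep -E 'force|posit|wid'
python3 -m pendant '[[0,0.012,0,0,0,0,0],[0,0.024,0,0,0,0,0],[0,0.036,0,0,0,0,0],[0,0.048,0,0,0,0,0],[0,0.06,0,0,0,0,0],[0,0.072,0,0,0,0,0],[0,0.08,0,0,0,0,0],[0,0.08,0,0,0,0,0]]' | grep -E 'force|posit|wid'
```

```text
position: [0.4891, 0.2318, 0.2338]
force: [-3.5, -1.0, 4.7]
width: 0.213
grip_force: 97.8
position: [0.5112, 0.1876, 0.2337]
force: [8.5, 2.9, 4.8]
width: 0.206
grip_force: 101.4
position: [0.5282, 0.1513, 0.2337]
force: [-2.7, -3.3, 5.6]
width: 0.208
grip_force: 97.9
```

```bash
python3 -m pendant '[[0,0,0,0,0,0,45],[0,0,0,0,0,0,60],[0,0,-0.06,0,0,0,60],[0,0,-0.14,0,0,0,60],[0,0,-0.208,0,0,0,60],[0,0,-0.208,0,0,0,60],[0,0,-0.208,0,0,0,60],[0,0,-0.208,0,0,0,60]]' 100 | grep -E 'posit'
cat >> h.py <<'E'
def peg():
    c=wcam(); im=c['image']; m=(im.max(axis=2)<45).astype(np.uint8); m[240:]=0
    n,l,S,C=cv2.connectedComponentsWithStats(m)
    for i in range(1,n):
        if 400<S[i,4]<1500: 
            x,y,w,h=S[i,:4]; X=onz(c,x+w/2-.5,y+h-14,.274); print(S[i],'top->',X[:2].round(4)); row(*X[:2],.234,25.6)
    return c
E
python3 - <<'E'
from h import *
c=peg(); asc(c,150,250,200,320,4)
E
```

```text
position: [0.5269, 0.1524, 0.3364]
[159  28  36  34 701] top-> [0.6098 0.2589]
t 72.9 p [0.5266 0.1523 0.3358] F [-0.1 -0.7 -0.3] w 0.6 g 0.0 yaw 25.87 zax [-0.003 -0.001 -1.   ]
row [ 0.243 -0.119  0.203] [-0.     0.002  0.003]
[243 163  26  39 733] top-> [0.5371 0.1574]
t 72.9 p [0.5266 0.1523 0.3358] F [-0.1 -0.7 -0.3] w 0.6 g 0.0 yaw 25.87 zax [-0.003 -0.001 -1.   ]
row [0.024 0.    0.203] [-0.     0.002  0.003]
[ 75 212  39  28 663] top-> [0.4411 0.2739]
t 72.9 p [0.5266 0.1523 0.3358] F [-0.1 -0.7 -0.3] w 0.6 g 0.0 yaw 25.87 zax [-0.003 -0.001 -1.   ]
row [-0.047 -0.293  0.204] [-0.     0.002  0.003]
+++++++++++#+++##+-##-#..####-
+++++++++++-++##+#.#---#.####.
.-+++++++-++###++-++----#+--B.
----...-++####+----------##.B+
---------###++..-----------#..
----------.......-----------#+
..........-.......-----------#
.--.-----++.......------------
.--.----+++-......------------
.--------++-......------------
.---------+-......------------
.-----+++---......------------
----+-------.....-------------
----+----+----.---------------
----++--+---------------------
------++----------------------
------------------------------
------------------------------
------------------------------
------------------------------
------------------------------
------------------------------
...-----------------------....
...-----------------------....
...-----------------------....
```

```bash
python3 -m pendant '[[0.028,0,0,0,0,0,60],[0.028,0,0.05,0,0,0,60],[0.028,0,0.12,0,0,0,60],[0.028,0,0.18,0,0,0,60],[0.028,0,0.204,0,0,0,60],[0.028,0,0.204,0,0,0,0],[0.028,0,0.204,0,0,0,0],[0.028,0,0.204,0,0,0,0]]' 100 | grep -E 'force|posit|wid'
python3 -m pendant '[[0,0,0,0,0,0,0],[0,0,0,0,0,0,0],[-0.002,0.015,0,0,0,0,0],[-0.004,0.03,0,0,0,0,0],[-0.006,0.05,0,0,0,0,0],[-0.008,0.07,0,0,0,0,0],[-0.01,0.09,0,0,0,0,0],[-0.012,0.108,0,0,0,0,0]]' | grep -E 'force|posit|wid'
python3 -m pendant '[[-0.002,0.014,0,0,0,0,0],[-0.004,0.028,0,0,0,0,0],[-0.006,0.042,0,0,0,0,0],[-0.008,0.056,0,0,0,0,0],[-0.01,0.072,0,0,0,0,0],[-0.012,0.088,0,0,0,0,0],[-0.013,0.1,0,0,0,0,0],[-0.013,0.1,0,0,0,0,0]]' | grep -E 'force|posit|wid'
python3 -m pendant '[[0,0,0,0,0,0,45],[0,0,0,0,0,0,60],[0,0,-0.06,0,0,0,60],[0,0,-0.14,0,0,0,60],[0,0,-0.208,0,0,0,60],[0,0,-0.208,0,0,0,60],[0,0,-0.208,0,0,0,60],[0,0,-0.208,0,0,0,60]]' 100 | grep -E 'posit'
python3 - <<'E'
from h import *
c=peg()
E
```

```text
position: [0.541, 0.1587, 0.2366]
force: [-1.7, -0.3, -2.6]
width: 0.211
grip_force: 97.7
position: [0.5593, 0.1062, 0.2362]
force: [0.7, 0.0, -1.3]
width: -0.002
grip_force: 0.0
position: [0.5749, 0.0585, 0.2355]
force: [0.3, -0.2, 0.6]
width: -0.001
grip_force: 0.0
position: [0.5739, 0.0599, 0.339]
[ 83  67  36  34 650] top-> [0.6049 0.2122]
t 75.6 p [0.5735 0.0598 0.3381] F [-0.2 -0.2  0.2] w 0.597 g 0.0 yaw 25.87 zax [-0.002 -0.    -1.   ]
row [ 0.19  -0.247  0.208] [-0.001  0.001  0.003]
[176 181  35  43 892] top-> [0.5412 0.1056]
t 75.6 p [0.5735 0.0598 0.3381] F [-0.2 -0.2  0.2] w 0.597 g 0.0 yaw 25.87 zax [-0.002 -0.    -1.   ]
row [-0.018 -0.111  0.208] [-0.001  0.001  0.003]
[ 31 210  45  30 753] top-> [0.4688 0.2181]
t 75.6 p [0.5735 0.0598 0.3381] F [-0.2 -0.2  0.2] w 0.597 g 0.0 yaw 25.87 zax [-0.002 -0.    -1.   ]
row [-0.05  -0.376  0.209] [-0.001  0.001  0.003]
```

```bash
python3 -m pendant '[[-0.01,-0.05,0,0,0,0,60],[-0.02,-0.1,0,0,0,0,60],[-0.024,-0.111,0,0,0,0,60],[-0.024,-0.111,0,0,0,0,60],[-0.024,-0.111,0,0,0,0,60],[-0.024,-0.111,0,0,0,0,60]]' 100 | grep -E 'posit'
python3 - <<'E'
from h import *
c=peg(); asc(c,140,240,200,320,3)
E
```

```text
position: [0.5397, 0.1038, 0.3389]
[136  53  35  35 669] top-> [0.5977 0.2208]
t 76.2 p [0.5398 0.1037 0.339 ] F [ 0.1 -0.  -0.3] w 0.603 g 0.0 yaw 25.82 zax [-0. -0. -1.]
row [ 0.206 -0.16   0.21 ] [0.    0.    0.002]
[235 172  26  40 752] top-> [0.5382 0.1108]
t 76.2 p [0.5398 0.1037 0.339 ] F [ 0.1 -0.  -0.3] w 0.603 g 0.0 yaw 25.82 zax [-0. -0. -1.]
row [ 0.003 -0.014  0.21 ] [0.    0.    0.002]
[ 52 204  45  36 849] top-> [0.4439 0.2435]
t 76.2 p [0.5398 0.1037 0.339 ] F [ 0.1 -0.  -0.3] w 0.603 g 0.0 yaw 25.82 zax [-0. -0. -1.]
row [-0.051 -0.335  0.21 ] [0.    0.    0.002]
++++++++++++####++##++#######...--##----
++++++++++++####++##++#######BBBB-.##---
+++++++++++++#+++###+--#####-B.++.-.-#+-
++++++++++++###++##+++-####+B-####+---#+
++++++++++++###++##++-+#--...######---.#
++-+++++++++##++###++---#-...######----.
++++++++++++#+++##++-----##..######-----
+++++++++++++++##+++------+#.+#####-----
++++++++++++++###++---------#++##+------
++++++++++----##++-----------+#.--------
+++++++++.-----+---------------#--------
++++++-.------....--------------#+------
.....--------......--
[... 180 characters left out ...]
-+#
-.-----------........----------------+#+
------------........-----------------###
+-----------........----------------#-.#
------------........-----------------#-#
------------........------------------+-
-------------.......--------------------
-------------......---------------------
---------------..-----------------------
----------------------------------------
----------------------------------------
----------------------------------------
----------------------------------------
----------------------------------------
----------------------------------------
----------------------------------------
...-------------------------------.....-
...-------------------------------......
```

```bash
python3 -m pendant '[[-0.009,-0.014,0,0,0,0,60],[-0.009,-0.014,0.05,0,0,0,60],[-0.009,-0.014,0.12,0,0,0,60],[-0.009,-0.014,0.18,0,0,0,60],[-0.009,-0.014,0.209,0,0,0,60],[-0.009,-0.014,0.209,0,0,0,0],[-0.009,-0.014,0.209,0,0,0,0],[-0.009,-0.014,0.209,0,0,0,0]]' 100 | grep -E 'force|posit|wid'
python3 -m pendant '[[0,0,0,0,0,0,0],[0,0,0,0,0,0,0],[0,0,0,0,0,0,0]]' | grep -E 'force|posit|wid'
```

```text
position: [0.5329, 0.1085, 0.2362]
force: [-1.4, -1.1, -1.3]
width: 0.214
grip_force: 97.9
position: [0.5329, 0.1085, 0.2361]
force: [-0.2, -1.9, 2.2]
width: 0.21
grip_force: 98.3
```

```bash
python3 -m pendant '[[0.001,0.008,0,0,0,0,0],[0.003,0.016,0,0,0,0,0],[0.004,0.024,0,0,0,0,0],[0.006,0.032,0,0,0,0,0],[0.007,0.04,0,0,0,0,0],[0.009,0.05,0,0,0,0,0],[0.011,0.058,0,0,0,0,0],[0.012,0.066,0,0,0,0,0]]' | grep -E 'force|posit|wid'
python3 -m pendant '[[0.001,0.008,0,0,0,0,0],[0.003,0.016,0,0,0,0,0],[0.004,0.024,0,0,0,0,0],[0.006,0.032,0,0,0,0,0],[0.007,0.04,0,0,0,0,0],[0.009,0.05,0,0,0,0,0],[0.011,0.058,0,0,0,0,0],[0.012,0.066,0,0,0,0,0]]' | grep -E 'force|posit|wid'
python3 -m pendant '[[0,0,0,0,0,0,0],[0,0,0,0,0,0,0]]' | grep -E 'force|posit|wid'
```

```text
position: [0.5526, 0.082, 0.2359]
force: [6.9, 0.5, 2.3]
width: 0.206
grip_force: 97.9
position: [0.5729, 0.0542, 0.2359]
force: [0.5, 2.5, 7.4]
width: 0.206
grip_force: 100.6
position: [0.5731, 0.0537, 0.2359]
force: [1.6, -1.5, 7.8]
width: 0.209
grip_force: 100.5
```

```bash
python3 -m pendant '[[0,0,0,0,0,0,45],[0,0,0,0,0,0,60],[0,0,-0.06,0,0,0,60],[0,0,-0.14,0,0,0,60],[0,0,-0.208,0,0,0,60],[-0.08,0.06,-0.22,0,0,0,60],[-0.14,0.12,-0.22,0,0,0,60],[-0.2,0.18,-0.22,0,0,0,60]]' 100 | grep -E 'posit'
python3 -m pendant '[[-0.08,0.06,0,0,0,0,60],[-0.16,0.12,0,0,0,0,60],[-0.2,0.18,0,0,0,0,60],[-0.2,0.18,0,0,0,0,60],[-0.2,0.18,0,0,0,0,60]]' 100 | grep -E 'posit'
python3 - <<'E'
from h import *
t=cam('top','t20.png'); cr=t['image'][150:240,110:270,::-1]; cv2.imwrite('pics/t20b.png',cv2.resize(cr,None,fx=5,fy=5,interpolation=cv2.INTER_CUBIC))
f=lambda X:((np.array(proj(t,X))+.5-[110,150])*5-.5).round(0)
print('lens exp',f([.589,.127,.229]),'peg exp',f([.573,.054,.274]),'first',f([*world(0,.081),.067]))
E
```

```text
position: [0.5237, -0.0613, 0.3454]
position: [0.4724, -0.1877, 0.3445]
lens exp [272. 160.] peg exp [409. 177.] first [310. 197.]
```

View pics/t20b.png

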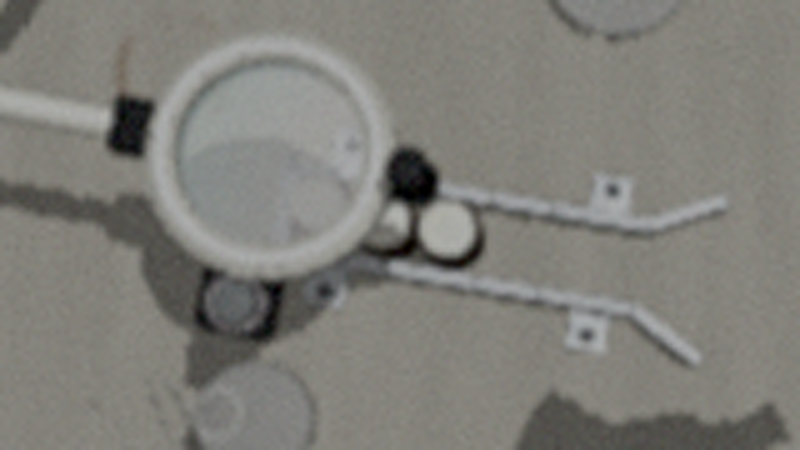

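The picture shows the head centred at (271,157), as expected. The first vial's cap is faintly visible through the lens at about (318,203), with the others at (388,222) and (449,229). The switch is at (237,300) and the peg at (410,173). I compute the offsets next.

```bash
python3 - <<'E'
from h import *
t=cam('top'); g=lambda u,v,z: onz(t,(u+.5)/5-.5+110,(v+.5)/5-.5+150,z)
C=g(449,229,.067); L=g(271,157,.229); S=g(236,300,.231); P=g(408,170,.274)
print('C',C,lane(C),'first via C',C[:2]+.076*LY,'first lane',world(0,.081),'first seen',g(319,202,.067))
print('lens',L,'sw',S,np.hypot(*(S-L)[:2]),'peg',P,np.hypot(*(P-L)[:2]))
print('bends',lane(g(650,228,.02)),lane(g(628,310,.02)))
for q in caps(t): print(q[0],q[1],q[2],lane(q[2]).round(4))
e,a,f=ik(L[:2],.22); d=(L[:2]-e)/.22; print('sw from model',L[:2]+.078*np.array([d[1],-d[0]]),L[:2]-.078*np.array([d[1],-d[0]]))
row(*S[:2],.30,25.6)
E
```

```text
C [0.57405112 0.04855998 0.067     ] [-0.00423357 -0.00102335] first via C [0.58780971 0.12330422] first lane [0.59306376 0.12846162] first seen [0.59029167 0.12346171 0.067     ]
lens [0.5904489  0.12740921 0.229     ] sw [0.51777312 0.14339692 0.231     ] 0.07441354350734507 peg [0.57640097 0.05459031 0.274     ] 0.07416155844286279
bends [ 0.02283714 -0.11556863] [-0.02832741 -0.11110697]
sw from model [0.51427049 0.1441678 ] [0.66662731 0.11065063]
t 79.8 p [ 0.4734 -0.1852  0.3445] F [-0.4  0.3  0.3] w 0.6 g 0.0 yaw 25.78 zax [-0.001  0.001 -1.   ]
row [ 0.366 -0.553  0.089] [-0.001  0.     0.002]
```

```bash
python3 -m pendant '[[0.04,-0.07,0,0,0,0,0],[0.09,-0.14,0,0,0,0,0],[0.14,-0.21,0,0,0,0,0],[0.19,-0.28,0,0,0,0,0],[0.24,-0.35,0,0,0,0,0],[0.29,-0.42,0,0,0,0,0],[0.34,-0.49,0,0,0,0,0],[0.364,-0.55,0,0,0,0,0]]' | grep posit
python3 -m pendant '[[0,0,0.09,0,0,0,0],[0,0,0.09,0,0,0,0],[0,0,0.09,0,0,0,0],[0,0,0.09,0,0,0,0]]' | grep posit
python3 - <<'E'
from h import *
row(.516,.1437,.236,25.6); c=wcam(); print(proj(c,[.516,.1437,.231])); asc(c,130,290,180,330,5)
E
```

```text
position: [0.5176, 0.1457, 0.3447]
position: [0.5175, 0.1421, 0.3005]
t 80.8 p [0.5175 0.1421 0.3005] F [-0.7  0.6  1.1] w 0.002 g 0.0 yaw 25.9 zax [-0.001 -0.    -1.   ]
row [-0.001 -0.004  0.129] [-0.     0.     0.003]
[253.12842721 198.92271796]
......-....+###++++-++++-+-+##
.......-...+###+++++-++-++##+#
.......-...+###+++++++--+###+#
.......-...-+##-+++++++-++##--
............+###++-++++++++++#
............++##-++####+#+--##
........-++--+###+######+#+-##
.......-+++++++###+#########+#
......---++++.+####+#######+#+
......---+++...+####-++++++++.
-.....---++.....-++###+....-++
-....-----.........-##########
-....--++-..........+#########
-....-+--+..........-++++++++-
.....-+---+........-----------
....--+-----+.....------------
....---++-----+-..------------
....-----------..-------------
...---------------------------
...---------------------------
...----+----------------------
...----------.....------------
..-----------.....------------
.---------...........---------
----------...........---------
----------...........---------
...-------...........-----+---
.....-----...........---------
---....--.............--------
.......................---....
.........................-....
..............................
```

```bash
python3 -m pendant '[[-0.001,-0.004,0.06,0,0,0,0],[-0.001,-0.004,0.1,0,0,0,0],[-0.001,-0.004,0.125,0,0,0,0],[-0.001,-0.004,0.129,0,0,0,0],[-0.001,-0.004,0.129,0,0,0,0]]' | grep -E '^force|posit'
for i in 1 2 3 4; do python3 -m pendant '[[0,0,0.003,0,0,0,0],[0,0,0.006,0,0,0,0],[0,0,0.006,0,0,0,0],[0,0,0.006,0,0,0,0]]' | grep -E '^force|posit'; done
```

```text
position: [0.5169, 0.1426, 0.2363]
force: [-0.2, -0.4, 0.2]
position: [0.5167, 0.1432, 0.2332]
force: [-0.3, 0.6, -0.7]
position: [0.5162, 0.1432, 0.2293]
force: [0.3, -0.1, 0.1]
position: [0.5162, 0.1432, 0.2263]
force: [-0.6, 1.1, 0.4]
position: [0.5162, 0.1432, 0.2233]
force: [0.4, 0.1, 0.4]
```

```bash
python3 -m pendant '[[0,0,-0.06,0,0,0,0],[0,0,-0.12,0,0,0,0],[0,0,-0.16,0,0,0,0],[0,0,-0.16,0,0,0,0],[0,0,-0.16,0,0,0,0]]' | grep -E '^force|posit'
python3 - <<'E'
from h import *
s,R=st(); c=wcam('w21.png'); g=c['image'].max(axis=2).astype(int)
for y in range(160,250,4): print(y,' '.join('%3d'%v for v in g[y,210:300:4]))
p=s['position']
for d in (-.01,0,.01,.02): print(d,proj(c,[*(p+d*R[:,0])[:2],.231]))
E
```

```text
position: [0.5169, 0.1433, 0.3046]
force: [-0.5, 0.5, -0.2]
t 83.0 p [0.5169 0.1433 0.3046] F [-0.5  0.5 -0.2] w -0.001 g 0.0 yaw 25.85 zax [ 0.003  0.001 -1.   ]
160  86 107  95 126 142 144 136 101 146 151 193 206 186 177 165 181 181 181 181 180 179 180 177
164  87  99 141 142 143 145 146 147 127 151 150 206 206 181 166 166 181 181 181 179 180 179 180
168  88 139 140 142 143 146 147 147 149  11 150 158 206 205 187 171 158 181 181 180 180 180 180
172 106 139 140 142 144 146 146 147  47  20  80 150 153 206 205 186 184 109 159 172 180 180 180
176 125 137 140 142 144 146 147  95  19  31  37  83 150 167 206 206 187 184 164 100 152 159 159
180 119 137 140 143 145 146 136  11  11  15  53  68  63 107 145 126 206 203 183 183 180 167 137
184 112 136 139 135 138 146  11  14  57  52  26  31  28  85 102 100 127 206 206 205 195 181 180
188 137 133 132 134 136  44  12  19  46  46  59  60  57  20  67  58 107 157 183 205 206 206 206
192 140 134 146 159 158  12  12  79  34  59  59  59  59  56  66  14  30  80 155 153 157 166 177
196 171 121 115 103 135  53  14  76  56  58  57  58  58  57  64  15  24 1
[... 700 characters left out ...]
44 147 148 146 146 145 143 143 143 145 143 147 146 143 143 144 144 144 145 144 145 143 142
232 147 146 146 146 143 144 143 143 144 124 125 118 120 122 124 144 146 145 144 146 143 142 144
236 145 147 144 144 143 145 144 142 127  64  64  11  45  63  63 144 144 143 145 144 144 144 146
240 145 145 145 145 145 144 143 144 116  64  63  12  37  63  64 144 143 144 146 145 144 146 144
244 144 147 143 144 145 123  13  16  47  63  63  12  36  64  64  14  13  23 145 144 146 146 144
248 145 144 145 147 144  17  15  15  57  63  64  14  35  64  63  15  14  15 119 145 146 144 144
-0.01 [255.40097691 207.59749239]
0 [255.39685154 197.14314612]
0.01 [255.39257534 186.44811963]
0.02 [255.38814314 175.50919252]
```

```bash
python3 -m pendant '[[-0.002,0,0.06,0,0,0,0],[-0.002,0,0.12,0,0,0,0],[-0.002,0,0.15,0,0,0,0],[-0.002,0,0.158,0,0,0,0],[-0.002,0,0.158,0,0,0,0]]' | grep -E '^force|posit'
for i in 1 2 3 4 5 6; do python3 -m pendant '[[0,0,0.003,0,0,0,0]]' | grep -E '^force|posit'; done
```

```text
position: [0.5139, 0.1424, 0.2222]
force: [0.3, -0.1, 0.6]
position: [0.5157, 0.1428, 0.2231]
force: [0.4, 0.2, 0.8]
position: [0.5162, 0.143, 0.2223]
force: [0.0, -0.3, 0.2]
position: [0.5162, 0.143, 0.2209]
force: [0.4, -0.5, -0.4]
position: [0.516, 0.1429, 0.2192]
force: [0.2, 0.1, -0.2]
position: [0.5157, 0.1429, 0.2174]
force: [-0.5, 0.0, -0.1]
position: [0.5156, 0.1428, 0.2157]
force: [0.5, 0.3, -0.4]
```

```bash
for i in 1 2 3 4 5 6; do python3 -m pendant '[[0,0,0.003,0,0,0,0],[0,0,0.004,0,0,0,0]]' | grep -E '^force|posit'; done
```

```text
position: [0.5153, 0.1427, 0.2132]
force: [0.3, -0.1, -0.7]
position: [0.5153, 0.1428, 0.2112]
force: [0.3, 0.0, -0.0]
position: [0.5153, 0.1427, 0.2092]
force: [0.5, 0.1, -0.6]
position: [0.5153, 0.1427, 0.2072]
force: [-0.3, 0.5, 0.2]
position: [0.5155, 0.1428, 0.2056]
force: [-0.8, -0.9, 3.7]
position: [0.5155, 0.1428, 0.2035]
force: [-1.9, -0.3, 3.3]
```

Contact came with the TCP at about 0.206, so the real tips sit roughly 24 mm behind the stated TCP. I keep pressing to the end of travel.

```bash
for i in 1 2 3 4; do python3 -m pendant '[[0,0,0.002,0,0,0,0],[0,0,0.003,0,0,0,0]]' | grep -E '^force|posit'; done
```

```text
position: [0.5155, 0.1428, 0.202]
force: [-1.9, -0.2, 4.2]
position: [0.5158, 0.1427, 0.2012]
force: [-3.1, -2.3, 13.9]
position: [0.517, 0.1429, 0.201]
force: [-2.6, -2.3, 21.0]
position: [0.5182, 0.1432, 0.2008]
force: [-3.5, -3.3, 27.4]
```

```bash
python3 -m pendant '[[0,0,-0.02,0,0,0,0],[0,0,-0.08,0,0,0,0],[0,0,-0.16,0,0,0,0],[0,0,-0.24,0,0,0,0],[-0.06,0.08,-0.28,0,0,0,0],[-0.12,0.16,-0.28,0,0,0,0],[-0.2,0.24,-0.28,0,0,0,0],[-0.26,0.32,-0.28,0,0,0,0]]' | grep -E '^force|posit'
python3 -m pendant '[[-0.08,0.06,0,0,0,0,0],[-0.16,0.12,0,0,0,0,0],[-0.2,0.2,0,0,0,0,0],[-0.2,0.26,0,0,0,0,0],[-0.2,0.26,0,0,0,0,0],[-0.2,0.26,0,0,0,0,0]]' | grep -E '^force|posit'
python3 - <<'E'
from h import *
t=cam('top','t22.png'); a=cv2.imread('pics/t20.png'); b=t['image'][:,:,::-1]
g=lambda i: cv2.GaussianBlur(cv2.cvtColor(np.ascontiguousarray(i),cv2.COLOR_BGR2GRAY).astype(np.float32),(0,0),1)
for n,(y0,y1,x0,x1) in {'head':(155,208,138,190),'BC':(185,205,180,210),'lane':(180,225,205,258)}.items():
    A=g(a)[y0:y1,x0:x1]; B=g(b)[y0-4:y1+4,x0-4:x1+4]; r=cv2.matchTemplate(B,A,cv2.TM_CCOEFF_NORMED); m=cv2.minMaxLoc(r); 
    x,y=m[3]; fx=lambda l,c,rr:.5*(l-rr)/(l-2*c+rr) if l-2*c+rr else 0
    print(n,round(m[1],3),x-4+(fx(r[y,x-1],r[y,x],r[y,x+1]) if 0<x<8 else 0),y-4+(fx(r[y-1,x],r[y,x],r[y+1,x]) if 0<y<8 else 0))
asc(t,185,208,150,215,1)
sc=cam('scene','s22.png')
for l in (.081,.043,.005): lean(world(-.003,l))
E
```

```text
position: [0.4774, -0.0175, 0.3374]
force: [0.9, -0.4, 0.2]
position: [0.4447, -0.1791, 0.3367]
force: [0.2, 0.5, -0.6]
head 0.988 -0.29514402 -0.865486
BC 0.976 -0.15659171 -0.32101366
lane 0.998 0.027819106 -0.00029852393
----------------+-++---++----++++++-............-----------------
-----------------++--+++++------+++-.....B.....------------------
----------------+++++++++++----++++-...........-++++-++----------
---------------++++-++++++++---++++--..........--++++++++--------
------------------+++++++++++-++++++----........------++++++++++-
---------------+++++++++++++-++++++---++-.....-------.------+++++
----------------++++++++++++-++++++--++++-..--++++++--......-----
----------------++++++++++++++++++--+++++-..-++++++++-...........
+---------------+--++++++++++++++----++++-..-+++++++++-.------...
+---------------++---++++++++++++--.----+-B.++++++++++-.--------.
+++-----------+++-----++++++++++--..----+-..+++++++++++..--------
++++++-----+--+++----++++++++++--.-------...++++++++++-..--------
++++++++-------+++--++++++++++--..-----...B.-+++++++++-..--------
+++++++++++++-++++
[... 478 characters left out ...]
.....------+++++++++----+------
...........................--------.--.---...------++++++++++-++-
...........................-+--------------...---..------++++++++
area 186 ctr [211.6 215.1] bbox [200 208  24  16] axis ang -66.1 ratio 3.33 rect ((26.925823211669922, 8.727680206298828), 21.801406860351562) exp b,t [204.3 217.2] [203.6 205.1]
area 185 ctr [211.6 215. ] bbox [200 208  24  16] axis ang -66.2 ratio 3.34 rect ((26.978843688964844, 8.702852249145508), 22.380136489868164) exp b,t [211.  220.3] [210.4 208. ]
area 186 ctr [211.6 215.1] bbox [200 208  24  16] axis ang -66.3 ratio 3.32 rect ((26.978843688964844, 8.702852249145508), 22.380136489868164) exp b,t [218.  223.4] [217.4 211. ]
```

```bash
python3 -c "
from plant import finish_job
print(finish_job())"
```

```text
the job is handed in; nothing more can be done
None
```

I handed the job in: all three brown vials stand in single file against the stop, the lens is centred over the first one to about 5 mm, and the switch is fully in. However, the first vial leaned about 30° and the second also tipped well over while being moved, and both rocked back upright, so the "upright" condition was not kept throughout.

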